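# Jack a screw prop up under a clamped tube with a tommy bar

## Task

Take the tommy bar from its wooden rest and use it in the sockets of the jack's round collar to turn the collar clockwise (seen from above), moving the bar from socket to socket as needed, until the saddle is fully up against the underside of the clamped tube. Turn the collar only with the bar, not with the gripper; then draw the bar out and lay it back in both notches of its rest.

Things in the scene. Friction and masses are not known exactly. Their poses are not given: they have to be found in the camera images.
- fixture: Fixed steel fixture: base 170x170x10 mm, two 8 mm thick cheeks at y -66 and +66 mm (x -42 to 42 up to 112 mm high, narrower up to 172), a 32 mm tube clamped across them along y, a screw jack upright below the tube. Origin: on the table on the jack's axis, z up. Open front -x, facing the robot within 0.15 rad; there the cheeks let the bar swing only about 50 degrees either side of -x.
- capstan: The jack's bright steel collar, 76 mm in diameter, 34 mm high, with eight radial sockets in its rim. Origin: on its axis at the height of the socket centres (85 mm above the table; it stays there as it turns), z up. Sockets point out along its x axis and every 45 degrees from it about z; each is 15 mm high, 19 mm wide at the mouth narrowing to 12, its floor 23 mm from the axis (15 mm deep).
- saddle (a point): Centre of the bearing face of the steel saddle, a 40x40 mm plate on top of the jack's spindle. It only goes up and down: 4 mm up per rad that the collar turns clockwise seen from above (at the open front a bar goes from the robot's right to its left). It starts 8 to 10 mm below the tube; when it bears on the tube the collar stops hard. Light friction, 0.08 N m, holds the collar where it is left.
- tube_underside (a point): Lowest line of the clamped tube, right above the saddle, 133 mm above the table; the saddle touches it when fully up.
- bar: Loose steel tommy bar, 0.18 kg: round, 10 mm in diameter, 260 mm long, both ends alike, with a dark square grip 14 x 14 x 60 mm at its middle. Origin: at its middle on its centre line; its y axis runs along the bar. It starts lying level in the rest, its centre line 47 mm above the table.
- rest: Fixed wooden rest: base 60x170x8 mm, two uprights 14 mm thick at y -68 and +68 mm, each with an open-topped notch about 14 mm wide at its floor and 28 at its mouth; floors 42 mm, prong tips 65 mm above the table. Origin: on the table under its middle, z up, y along the bar lying in it (centre line 47 mm up). The middle is free for a grasp across the bar.

How it is judged:
By the outcome, as a careful person would: the job done as asked, in the order asked, and still so for the second after the job is handed in, with the robot touching nothing.
It also fails if it takes over 72 s, if anything falls off the work surface, if the arm or the gripper's body presses on something with over 40 N, if the wrist force passes 120 N, or if a joint passes its speed limit or range.

## Robot

A 6-joint arm with a two-finger parallel gripper is mounted at the origin on a cart in front of the work surface, level with it; the furniture and walls round the work are solid. World frame = base frame: x ahead of the robot, y to its left, z up, the work surface at z = 0. Lengths are in m, angles in rad, forces in N, time in s.
With the tool pointing down it reaches from about 0.225 to 0.875 m from the base axis. Payload 3.4 kg.
Tool frame: the origin (TCP) lies at the very end of the fingers, on their centre line; the grasp point (between the pads) lies 19 mm behind it; x points along the fingers, y is the direction in which the jaws open and shut, and the axes are right-handed (so a half turn about x gives the same grasp; the last joint's range is limited). The gripper opens to 85 mm and grips with 20 to 120 N. Pads are 22 mm wide; open, the fingers measure 114 mm over their backs; the gripper's body (76 mm by 85 mm) begins 54 mm behind the grasp point. The pads swing forward as they close: fully open they stand 13 mm farther back than shut.
Start: joints at [-1.39, 0.276, 1.505, -0, 1.361, -0.121], TCP at [0.171, -0.549, 0.231] pointing down, gripper open.
Joint ranges: [-2.89, 2.89], [-0.75, 2.08], [0.22, 2.7], [-1.18, 4.32], [0.11, 2.71], [-2.7, 2.7]. Speed limits (rad/s): [2.57, 2.57, 3.14, 3.14, 3.14, 3.14].

## Interface

Orientations are given as a unit quaternion [w, x, y, z].
In Python, from rig import manip gives the robot as it stands. The module is installed in compiled form; this text tells all that it offers.
- The arm moves only by the tool play_rows, never from a script. Its argument "plan" is a list that holds one entry, the list of rows, each a list of 5 numbers: the closure, from 0 (fully open) to 1 (shut), then the shift along the tool's x, y, z in m, then the turn about the tool's x in degrees. A call has 1 to 12 rows; each row is the pose to reach, as a shift and turn from the pose measured when the call began, along the tool's axes at that moment; what a row does not reach only later rows make up. A row lasts 1/10 s, in which the tool goes at most 50 mm and 8.59 degrees, less where a joint would pass 70% of its speed; a pose out of reach is approached as far as the arm can. A call with a gripper value outside its range is refused whole. The fingers move at their own pace and stop on an object; "grip_force" is the grip in N (left out, the last holds). Time passes only in rows, so rows that repeat a pose let the fingers close. It gives the time, the measured TCP pose, the force and the opening at its end, in the units of the state.
- manip.get_state(): the state, without advancing time (a new reading comes with each control period).
- manip.get_image(name): name is "scene" or "top" or "wrist"; returns (picture, depth): 420x560x3 uint8, red, green, blue; 420x560 float32, m along the optical axis (not along the pixel's ray), 0 where there is no reading.
- manip.camera_params(name): a dict with "intrinsics" (3x3 intrinsics, pixels), "R" (3x3) and "t" (3): a world point X has camera coordinates R X + t; the wrist camera has in their place "mount" (4x4, takes a point from camera to tool coordinates, whose origin is the TCP and whose axes are the tool frame's). Camera axes: x right, y down, z forward; pixel columns grow to the right and rows downward; lengths in m; the calibration is good to about 2 mm. A picture is of the moment at which its call begins: read the wrist's pose just before it. camera_params takes no time and is no camera call.
- manip.sign_off(): hands the job in, once; it reports no verdict.
The state is a dict: "clock": time; "qpos": joint angles; "qd": joint speeds; "effort": joint torques, N m; "position": TCP position; "ee_rot": TCP orientation; "contact_force": force on the tool from outside, world axes, zero at the start; "moment": the same for the moment, N m; "width": finger opening in m.
Only numpy, scipy, OpenCV 4.12 (cv2) and the standard library are available. Lean on these libraries where they do the work, as an engineer would, in place of code of your own. Each camera call takes 0.05 s, during which the arm holds its last target.

## Working session

There is one attempt and no reset: what is moved stays moved. The work goes in short steps, Python scripts to look and compute and a tool call to move; the robot and the scene stay as the last step left them, time stands still between calls to the robot, and variables do not carry over. Pictures are saved under pics/ and viewed, and the job is handed in when it is done.

Besides the shell and the picture viewer there is one more tool, called after "Request:" in YAML: its name, and indented under it one key for each argument. play_rows: Moves the arm, as the interface text tells. Its arguments: {"type":"object","properties":{"plan":{"type":"array","items":{"type":"array","items":{"type":"array","items":{"type":"number"}}}},"grip_force":{"type":"number"}},"required":["plan"]}

```bash
mkdir -p pics; python3 - <<'E'
from rig import manip
import cv2, numpy as np
s=manip.get_state(); print({k:np.round(v,4).tolist() for k,v in s.items()})
for n in ["scene","top"]:
    im,d=manip.get_image(n); cv2.imwrite(f"pics/{n}0.png",im[:,:,::-1]); np.save(f"pics/{n}0.npy",d)
    p=manip.camera_params(n); print(n,{k:np.round(v,4).tolist() for k,v in p.items()})
print({k:np.round(v,4).tolist() for k,v in manip.camera_params("wrist").items()})
E
```

```text
{'clock': 0.0, 'qpos': [-1.39, 0.2766, 1.5062, 0.0, 1.3607, -0.121], 'qd': [0.0007, 0.0024, 0.0001, -0.0002, -0.0014, -0.0019], 'effort': [0.0002, -41.6784, -24.5808, 0.0002, 0.0113, 0.0], 'position': [0.1708, -0.5485, 0.2304], 'ee_rot': [-0.1056, -0.6991, -0.107, 0.6991], 'contact_force': [0.4417, 0.3288, -0.8904], 'moment': [0.069, -0.0268, 0.0045], 'width': 0.0852}
scene {'intrinsics': [[380.5165, 0.0, 275.5777], [0.0, 380.5165, 209.0044], [0.0, 0.0, 1.0]], 'R': [[-0.7687, -0.6393, 0.017], [-0.4918, 0.5739, -0.6549], [0.4089, -0.5118, -0.7556]], 't': [0.3784, 0.3414, 0.693]}
top {'intrinsics': [[515.651, 0.0, 275.8024], [0.0, 515.651, 213.3898], [0.0, 0.0, 1.0]], 'R': [[0.0079, -0.9999, -0.0097], [-0.9982, -0.0073, -0.0594], [0.0594, 0.0102, -0.9982]], 't': [-0.0419, 0.5512, 0.9851]}
{'intrinsics': [[365.454, 0.0, 274.2042], [0.0, 365.454, 213.7372], [0.0, 0.0, 1.0]], 'mount': [[0.0001, -0.2997, 0.954, -0.1425], [1.0, -0.0003, -0.0002, -0.0004], [0.0003, 0.954, 0.2997, -0.0767], [0.0, 0.0, 0.0, 1.0]]}
```

View pics/scene0.png

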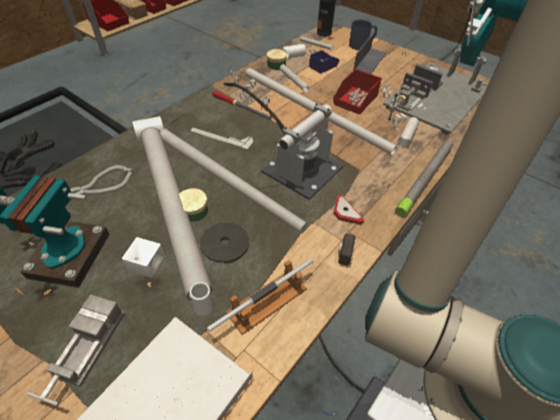

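View pics/top0.png

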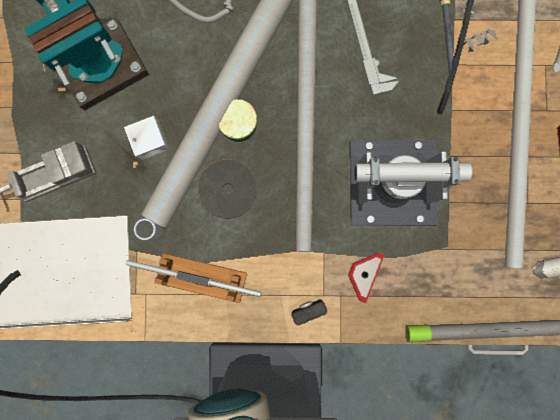

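```bash
cat > h.py <<'E'
import numpy as np, cv2
from rig import manip
from scipy.spatial.transform import Rotation as Ro
def quat(q): return Ro.from_quat([q[1],q[2],q[3],q[0]]).as_matrix()
def cam(n,s=None):
    p=manip.camera_params(n); K=np.array(p['intrinsics'])
    if n!='wrist': return K,np.array(p['R']),np.array(p['t'])
    T=np.eye(4);T[:3,:3]=quat(s['ee_rot']);T[:3,3]=s['position'];T=T@np.array(p['mount']);
    R=T[:3,:3].T; return K,R,-R@T[:3,3]
def bp(c,u,v,d):
    K,R,t=c; return R.T@(np.linalg.inv(K)@np.array([u,v,1])*d-t)
def atz(c,u,v,z):
    K,R,t=c; o=-R.T@t; r=R.T@(np.linalg.inv(K)@np.array([u,v,1])); return o+r*(z-o[2])/r[2]
def pj(c,X):
    K,R,t=c; x=K@(R@np.asarray(X)+t); return x[:2]/x[2]
def cloud(c,d):
    K,R,t=c; v,u=np.mgrid[:d.shape[0],:d.shape[1]]
    P=np.stack([(u-K[0,2])/K[0,0]*d,(v-K[1,2])/K[1,1]*d,d],-1)-t
    W=P@R; W[d==0]=np.nan; return W
def shot(n,tag):
    s=manip.get_state(); im,d=manip.get_image(n); cv2.imwrite(f"pics/{tag}.png",im[:,:,::-1]); np.save(f"pics/{tag}.npy",d)
    c=cam(n,s); np.savez(f"pics/{tag}_c.npz",K=c[0],R=c[1],t=c[2]); return im,d,c,s
def load(tag):
    z=np.load(f"pics/{tag}_c.npz"); return cv2.imread(f"pics/{tag}.png"),np.load(f"pics/{tag}.npy"),(z['K'],z['R'],z['t'])
def crop(tag,u0,v0,u1,v1,k,out):
    im=cv2.imread(f"pics/{tag}.png")[v0:v1,u0:u1]; cv2.imwrite(f"pics/{out}.png",cv2.resize(im,None,fx=k,fy=k,interpolation=cv2.INTER_CUBIC))
E
python3 - <<'E'
from h import *
for n in ['top','scene']:
    c=cam(n); np.savez(f"pics/{n}0_c.npz",K=c[0],R=c[1],t=c[2])
im,d,c=load('top0'); W=cloud(c,d)
for (u,v) in [(390,173),(370,218),(370,146),(430,218),(195,280),(131,263),(258,294),(304,200),(215,100),(305,310),(365,275),(525,150),(228,190)]: print(u,v,np.round(W[v,u],3))
crop('top0',120,240,270,310,5,'c1'); crop('top0',340,130,480,235,5,'c2')
crop('scene0',190,240,350,340,5,'c3'); crop('scene0',250,90,400,210,5,'c4')
E
```

```text
390 173 [ 0.611 -0.228  0.165]
370 218 [ 0.544 -0.221  0.014]
370 146 [ 0.685 -0.221  0.016]
430 218 [ 0.545 -0.338  0.012]
195 280 [0.424 0.111 0.054]
131 263 [0.455 0.232 0.049]
258 294 [ 0.399 -0.006  0.053]
304 200 [ 0.576 -0.092  0.035]
215 100 [0.762 0.078 0.061]
305 310 [ 0.37  -0.094  0.043]
365 275 [ 0.434 -0.21   0.016]
525 150 [ 0.676 -0.516  0.029]
228 190 [0.598 0.057 0.   ]
```

View pics/c1.png

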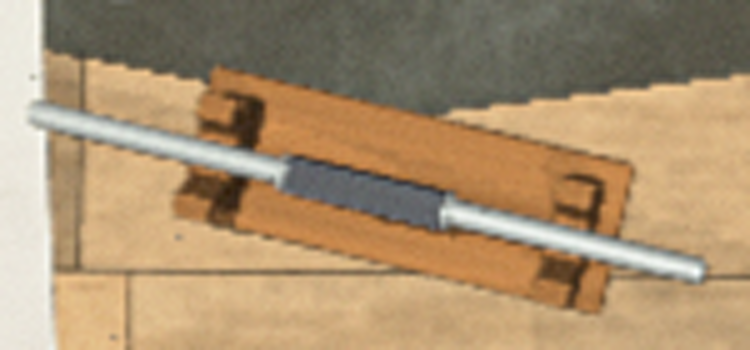

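View pics/c2.png

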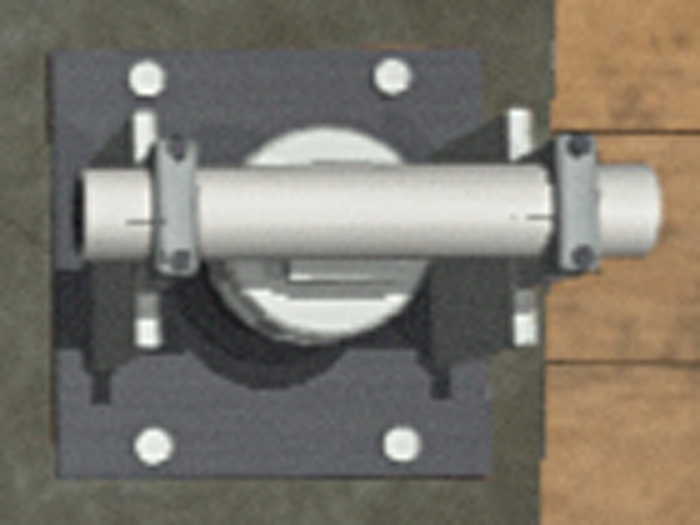

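View pics/c3.png

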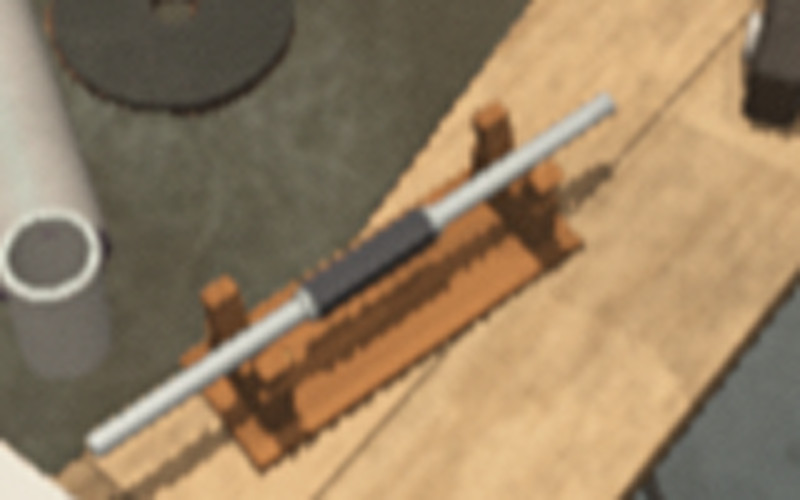

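View pics/c4.png

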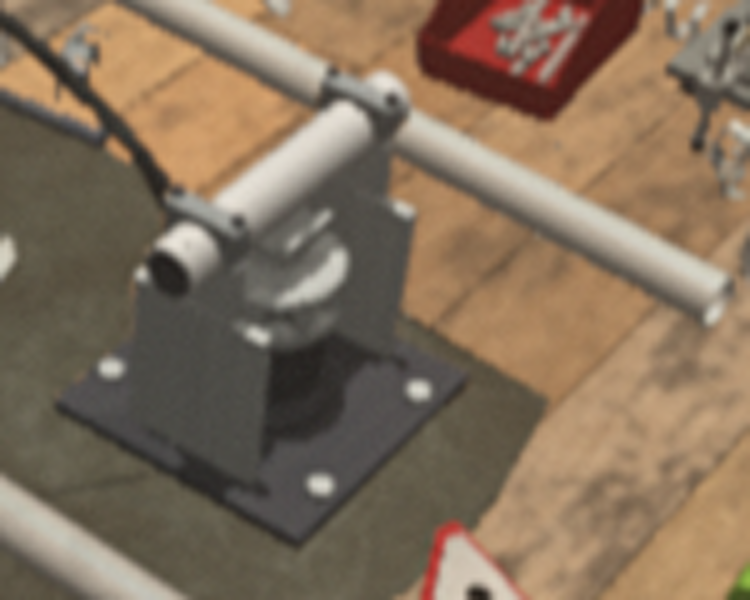

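```bash
python3 - <<'E'
from h import *
s=manip.get_state(); print(np.round(quat(s['ee_rot']),4))
im,d,c=load('top0')
B=np.array([atz(c,340+a/5,130+b/5,0.014) for a,b in [(147,78),(392,77),(154,446),(402,444)]])
print(B.round(4),B.mean(0), 'yaw', np.degrees(np.arctan2(*(B[0]-B[2])[[1,0]])),np.degrees(np.arctan2(*(B[1]-B[3])[[1,0]])),
 np.degrees(np.arctan2(*(B[0]-B[1])[[1,0]]))-90,np.degrees(np.arctan2(*(B[2]-B[3])[[1,0]]))-90)
W=cloud(c,d); C=W[130:235,340:480].reshape(-1,3)
t=C[(C[:,2]>.15)&(abs(C[:,0]-.612)<.03)]; print('tube',len(t),t.mean(0),t.max(0)); 
for y0 in np.arange(-.36,-.19,.02):
    q=t[abs(t[:,1]-y0)<.01]
    if len(q): print(round(y0,3),q[:,0].min().round(4),q[:,0].max().round(4),q[q[:,2]>.162][:,0].mean().round(4),q[:,2].max().round(4))
k=C[(C[:,2]>.095)&(C[:,2]<.112)&(abs(C[:,1]+.28)<.05)];print('collar top',len(k),k.min(0),k.max(0))
# bar
e=[atz(c,120+35/5,240+115/5,.047),atz(c,120+700/5,240+270/5,.047)]
g=[atz(c,120+287/5,240+172/5,.05),atz(c,120+443/5,240+211/5,.05)]
e=np.array(e);g=np.array(g);print(e.round(4),g.round(4),e.mean(0),g.mean(0),np.linalg.norm(e[0]-e[1]),np.degrees(np.arctan2(*(e[0]-e[1])[[1,0]])))
# scene triangulate ends
cs=cam('scene')
for a in [(190+95/5,240+445/5),(190+610/5,240+103/5)]: print('scene',atz(cs,*a,.047).round(4))
# obstacles high
A=W.reshape(-1,3); 
E
```

```text
[[-3.000e-04  2.972e-01 -9.548e-01]
 [ 1.700e-03 -9.548e-01 -2.972e-01]
 [-1.000e+00 -1.700e-03 -2.000e-04]]
[[ 0.6859 -0.2199  0.014 ]
 [ 0.6869 -0.3156  0.014 ]
 [ 0.5417 -0.2222  0.014 ]
 [ 0.5432 -0.3182  0.014 ]] [ 0.61442235 -0.26899101  0.014     ] yaw 0.9112765908812784 1.053598020378811 0.5802753691027362 0.887338490308224
tube 2355 [ 0.61360942 -0.26642033  0.16372503] [ 0.63785453 -0.17146048  0.17898704]
-0.36 0.6002 0.6301 0.6163 0.1688
-0.34 0.593 0.6376 0.6153 0.179
-0.32 0.5928 0.6379 0.6153 0.1738
-0.3 0.5996 0.6298 0.6151 0.1682
-0.28 0.5995 0.6298 0.6149 0.1689
-0.26 0.5994 0.6297 0.6144 0.1677
-0.24 0.5991 0.63 0.6148 0.1683
-0.22 0.5988 0.63 0.6141 0.1677
-0.2 0.591 0.6374 0.6135 0.178
collar top 615 [ 0.57640663 -0.3299914   0.09505092] [ 0.65747303 -0.23206556  0.11181347]
[[ 0.4544  0.2405  0.047 ]
 [ 0.3988 -0.0097  0.047 ]] [[0.4341 0.1447 0.05  ]
 [0.4201 0.0862 0.05  ]] [0.42661779 0.11535699 0.047     ] [0.42710478 0.11543606 0.05      ] 0.2562944304827495 77.48532672048746
scene [0.4545 0.2433 0.047 ]
scene [ 0.3965 -0.007   0.047 ]
```

```bash
cat >> h.py <<'E'
def tool(P,yaw):
    """shift in tool axes + turn deg to bring TCP to world P with tool z yaw (deg)"""
    s=manip.get_state(); R=quat(s['ee_rot']); p=np.array(s['position'])
    y0=np.degrees(np.arctan2(R[1,2],R[0,2])); 
    return (R.T@(np.array(P)-p)).round(4), round(float(y0-yaw),2)
E
python3 - <<'E'
from h import *
print(tool([.45,-.285,.15],10))
E
```

```text
(array([ 0.0809, -0.1685, -0.3449]), -172.71)
```

Request:
play_rows:
  plan:
    - [[0,0,-0.014,-0.029,-8.5],[0,0,-0.028,-0.058,-17],[0,0,-0.042,-0.087,-25.5],[0,0,-0.056,-0.116,-34],[0,0,-0.07,-0.145,-42.5],[0,0,-0.084,-0.174,-51],[0,0,-0.098,-0.203,-59.5],[0,0,-0.112,-0.232,-68],[0,0,-0.126,-0.261,-76.5],[0,0,-0.14,-0.29,-85],[0,0,-0.154,-0.319,-93.5],[0,0,-0.1685,-0.345,-102]]

```text
clock: 1.3
position: [0.451, -0.2839, 0.2305]
ee_rot: [0.611, 0.356, 0.612, -0.355]
contact_force: [1.0, -0.4, -0.0]
width: 0.0855
```

```bash
python3 - <<'E'
from h import *
print(manip.get_state()['qpos'],manip.get_state()['position'],tool([.46,-.285,.14],10))
E
```

```text
[-6.93210439e-01  2.13948166e-01  1.59285227e+00  1.21972994e-03
  1.33671609e+00 -1.21115448e+00] [ 0.45099194 -0.28387454  0.23045688] (array([0.0904, 0.0072, 0.0056]), -70.34)
```

Request:
play_rows:
  plan:
    - [[0,0.01,0.001,0.001,-8.5],[0,0.02,0.002,0.002,-17],[0,0.03,0.003,0.003,-25.5],[0,0.045,0.004,0.004,-34],[0,0.06,0.005,0.005,-42.5],[0,0.07,0.006,0.006,-51],[0,0.08,0.007,0.006,-59.5],[0,0.09,0.007,0.006,-68],[0,0.09,0.007,0.006,-70],[0,0.09,0.007,0.006,-70]]

```text
clock: 2.3
position: [0.4596, -0.2851, 0.1397]
ee_rot: [0.704, -0.058, 0.705, 0.061]
contact_force: [0.5, -0.9, -0.2]
width: 0.0855
```

```bash
python3 - <<'E'
from h import *
im,d,c,s=shot('wrist','w1'); print(s['position'],s['clock'])
E
```

```text
[ 0.45955985 -0.28509826  0.13968132] 2.3
```

View pics/w1.png

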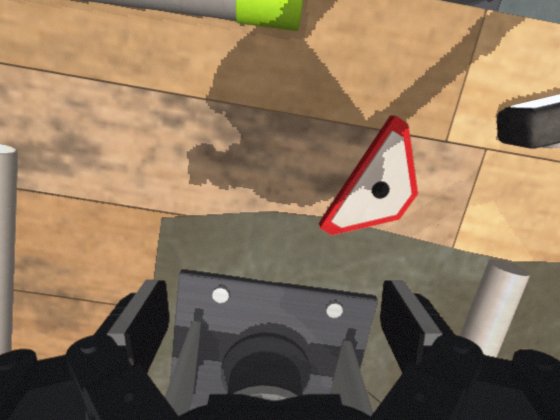

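Request:
play_rows:
  plan:
    - [[0,0,0,0.02,2],[0,0,-0.003,0.04,5],[0,0,-0.006,0.05,8],[0,0,-0.006,0.05,8]]

```text
clock: 2.75
position: [0.5116, -0.2832, 0.1401]
ee_rot: [0.707, -0.009, 0.707, 0.011]
contact_force: [0.1, -0.5, 0.9]
width: 0.0854
```

```bash
python3 - <<'E'
from h import *
im,d,c,s=shot('wrist','w2'); print(s['position'],s['clock'])
crop('w2',140,230,420,420,2.8,'w2c')
E
```

```text
[ 0.51155766 -0.28318625  0.14007203] 2.75
```

View pics/w2c.png

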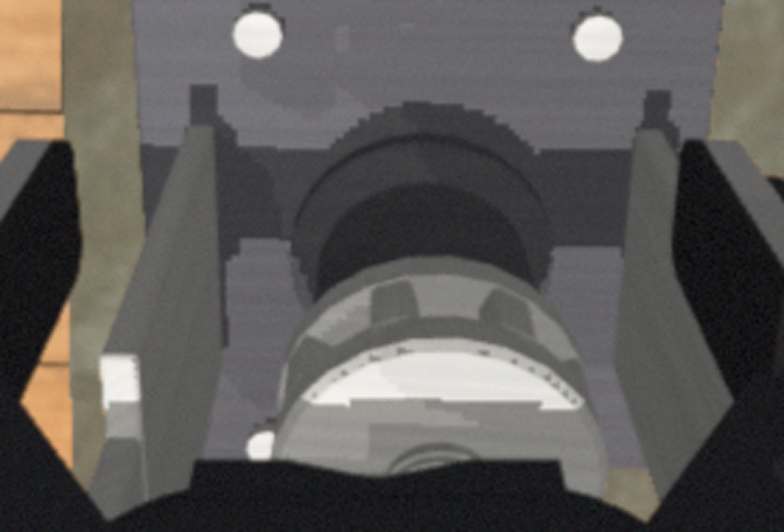

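```bash
cat > ov.py <<'E'
from h import *
import sys
def overlay(tag,out,ax,phi,box,k):
    im,d,c=load(tag); u0,v0,u1,v1=box
    I=cv2.resize(im[v0:v1,u0:u1],None,fx=k,fy=k,interpolation=cv2.INTER_CUBIC)
    def pl(P,col):
        q=np.array([(pj(c,p)+.5-[u0,v0])*k-.5 for p in P]); cv2.polylines(I,[np.int32(q.round())],False,col,1)
    a=np.radians(np.arange(90,271,5))
    for z in (.068,.102): pl([[ax[0]+.038*np.cos(t),ax[1]+.038*np.sin(t),z] for t in a],(0,255,0))
    for j in range(8):
        t=np.radians(phi+45*j)
        if np.cos(t)>-0.3: continue
        n=np.array([np.cos(t),np.sin(t),0]);m=np.array([-np.sin(t),np.cos(t),0]);o=np.array([ax[0],ax[1],.085])
        r=np.sqrt(.038**2-.0095**2)
        pl([o+n*r+m*y+[0,0,z] for y,z in [(-.0095,-.0075),(.0095,-.0075),(.0095,.0075),(-.0095,.0075),(-.0095,-.0075)]],(0,0,255))
    cv2.imwrite(f'pics/{out}.png',I)
E
python3 - <<'E'
from ov import *
im,d,c=load('w2'); 
for u,v in [(280.4,337),(321,341)]:
    # intersect with cylinder, z=.085 approx
    P=atz(c,u,v,.085); print(P, np.degrees(np.arctan2(P[1]+.269,P[0]-.6145)),np.hypot(P[1]+.269,P[0]-.6145))
overlay('w2','o1',(.6145,-.269),191,(140,230,420,420),2.8)
E
```

```text
[ 0.57869865 -0.27688158  0.085     ] -167.58451707757425 0.036658645310163045
[ 0.58100656 -0.25092845  0.085     ] 151.65069399630872 0.03805773839921122
```

View pics/o1.png

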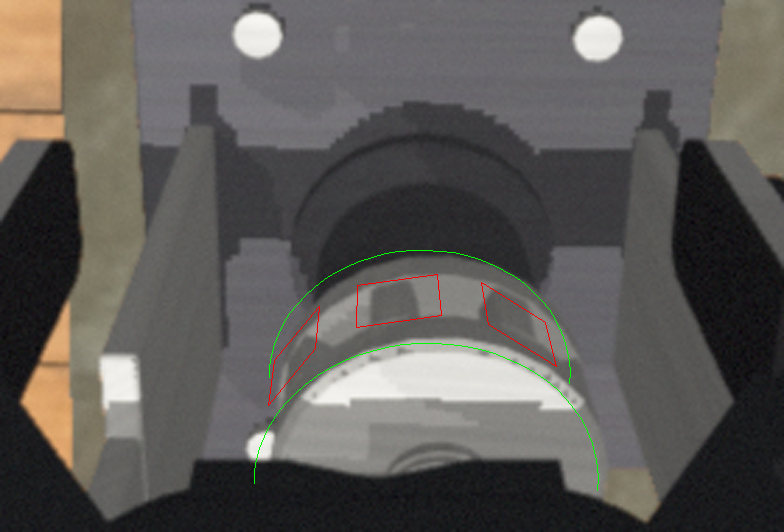

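```bash
python3 - <<'E'
from h import *
from scipy.optimize import least_squares
im,d,c=load('w2'); W=cloud(c,d)[300:400,220:370].reshape(-1,3)
for lo,hi in [(.069,.076),(.094,.1),(.069,.1)]:
    k=W[(W[:,2]>lo)&(W[:,2]<hi)&(np.hypot(W[:,0]-.6145,W[:,1]+.267)<.043)&(np.hypot(W[:,0]-.6145,W[:,1]+.267)>.033)]
    f=least_squares(lambda p:np.hypot(k[:,0]-p[0],k[:,1]-p[1])-.038,[.6145,-.268],loss='soft_l1',f_scale=.001)
    g=least_squares(lambda p:np.hypot(k[:,0]-p[0],k[:,1]-p[1])-p[2],[.6145,-.268,.038],loss='soft_l1',f_scale=.001)
    print(len(k),f.x,g.x,np.std(f.fun))
T=W[(abs(W[:,0]-.6)<.02)&(abs(W[:,1]+.267)<.03)&(W[:,2]>.09)]; print(np.histogram(T[:,2],20))
cv2.imwrite('pics/c2b.png',0*im)
# cheeks in wrist: base bolts
for a,b in [(257,36),(598,39)]: print(atz(c,140+a/2.8,230+b/2.8,.014))
E
```

```text
533 [ 0.61480677 -0.26598823] [ 0.61451114 -0.26601937  0.03774189] 0.0003667785783208101
751 [ 0.614813   -0.26606032] [ 0.6143865  -0.26609591  0.03762993] 0.00046906020283219953
2734 [ 0.61510245 -0.26607628] [ 0.61406331 -0.2661943   0.03710277] 0.0011881304740649946
(array([  17,   42,   61,   75,   59,   78,  154, 2018, 1310,   34,   83,
         25,   39,    1,    0,    0,    0,    0,    4,    8]), array([0.0900115 , 0.09151378, 0.09301607, 0.09451836, 0.09602064,
       0.09752293, 0.09902522, 0.10052751, 0.10202979, 0.10353208,
       0.10503437, 0.10653665, 0.10803894, 0.10954123, 0.11104352,
       0.1125458 , 0.11404809, 0.11555038, 0.11705266, 0.11855495,
       0.12005724]))
[ 0.54427522 -0.31514769  0.014     ]
[ 0.5425808  -0.21881564  0.014     ]
```

```bash
python3 - <<'E'
from ov import *
im,d,c=load('w2'); W=cloud(c,d)[300:400,220:370].reshape(-1,3)
x=W[:,0]-.6148;y=W[:,1]+.2662;r=np.hypot(x,y);a=np.degrees(np.arctan2(y,x))%360
m=(W[:,2]>.079)&(W[:,2]<.091)&(r<.043)
for lo in range(110,250,4):
    q=m&(a>=lo)&(a<lo+4)
    if q.sum()>3: print(lo+2,q.sum(),np.round(np.median(r[q])*1000,1),np.round(r[q].min()*1000,1))
overlay('w2','o2',(.6148,-.2662),197,(140,230,420,420),2.8)
E
```

```text
112 4 38.0 37.9
116 33 37.3 35.0
148 28 38.2 37.6
152 39 38.1 37.0
156 38 38.1 37.1
160 77 37.2 32.0
164 8 32.9 31.4
188 15 34.8 32.1
192 53 37.9 36.3
196 50 37.9 37.0
200 46 38.1 36.8
204 23 38.2 37.3
232 19 34.0 31.9
236 61 37.1 32.9
240 19 37.8 37.4
244 22 37.7 37.2
248 8 37.7 37.5
```

View pics/o2.png

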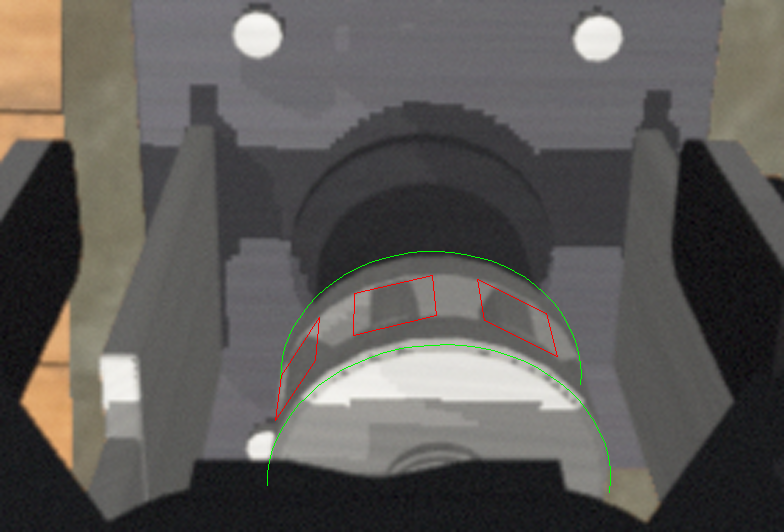

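```bash
python3 - <<'E'
from ov import *
im,d,c=load('w2'); W=cloud(c,d)[300:400,220:370].reshape(-1,3)
x=W[:,0]-.6148;y=W[:,1]+.2662;r=np.hypot(x,y);a=np.degrees(np.arctan2(y,x))%360
m=(W[:,2]>.080)&(W[:,2]<.090)&(r<.043)
print([(lo,int(np.median(r[m&(a>=lo)&(a<lo+2)])*10000)/10) for lo in range(110,252,2) if (m&(a>=lo)&(a<lo+2)).sum()>2])
overlay('w2','o3',(.6148,-.2662),176,(200,310,370,390),4.6)
E
```

```text
[(112, 37.9), (114, 37.5), (116, 36.9), (146, 38.2), (148, 38.1), (150, 38.0), (152, 38.1), (154, 38.0), (156, 38.3), (158, 37.8), (160, 36.2), (162, 32.8), (188, 34.6), (190, 37.8), (192, 38.0), (194, 37.9), (196, 37.8), (198, 38.0), (200, 38.1), (202, 38.2), (232, 34.5), (234, 36.6), (236, 37.6), (238, 37.8), (240, 37.7), (242, 37.5), (244, 37.6), (246, 37.8)]
```

View pics/o3.png

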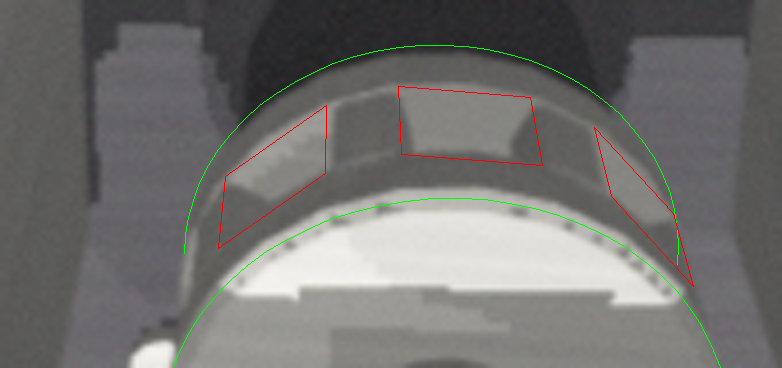

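Request:
play_rows:
  plan:
    - [[0,0,0.005,-0.02,8.5],[0,-0.005,0.035,-0.045,17],[0,-0.01,0.07,-0.07,25.5],[0,-0.015,0.11,-0.085,34],[0,-0.02,0.15,-0.085,42.5],[0,-0.02,0.19,-0.085,51],[0,-0.02,0.23,-0.085,59.5],[0,-0.02,0.27,-0.085,68],[0,-0.02,0.31,-0.085,76.5],[0,-0.02,0.35,-0.085,85],[0,-0.02,0.38,-0.085,93.5],[0,-0.02,0.398,-0.085,102]]

```text
clock: 4.0
position: [0.4125, 0.1142, 0.1613]
ee_rot: [0.476, 0.522, 0.478, -0.522]
contact_force: [0.5, -1.0, 0.1]
width: 0.0855
```

```bash
python3 - <<'E'
from h import *
im,d,c,s=shot('wrist','w3'); print(s['position'],s['clock'],s['qd'])
E
```

```text
[0.41245383 0.11417859 0.16129914] 4.0 [ 0.48260419  0.0684686  -0.07839572 -0.02029561  0.01215185  1.96879852]
```

View pics/w3.png

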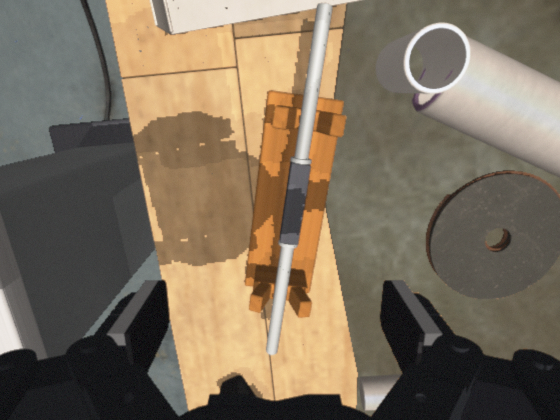

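```bash
python3 - <<'E'
from h import *
print(tool([.427,.115,.14],-102.5), manip.get_state()['clock'])
E
```

```text
(array([ 0.0213,  0.0147, -0.0001]), 7.06) 4.05
```

Request:
play_rows:
  plan:
    - [[0,0.01,0.007,0,4],[0,0.021,0.0147,0,7],[0,0.021,0.0147,0,7],[0,0.021,0.0147,0,7]]

```text
clock: 4.45
position: [0.4263, 0.1143, 0.1403]
ee_rot: [0.441, 0.551, 0.445, -0.551]
contact_force: [-0.8, -0.2, 0.7]
width: 0.0853
```

```bash
python3 - <<'E'
from h import *
im,d,c,s=shot('wrist','w4'); print(s['position'],s['clock'],np.round(s['qd'],3), s['qpos'])
crop('w4',200,0,370,420,1.42,'w4a');
E
```

```text
[0.42633718 0.11428697 0.14029658] 4.45 [ 0.001 -0.009 -0.009  0.002  0.     0.009] [0.09935602 0.15227061 1.91715223 0.006345   1.07460945 0.31184708]
```

View pics/w4.png

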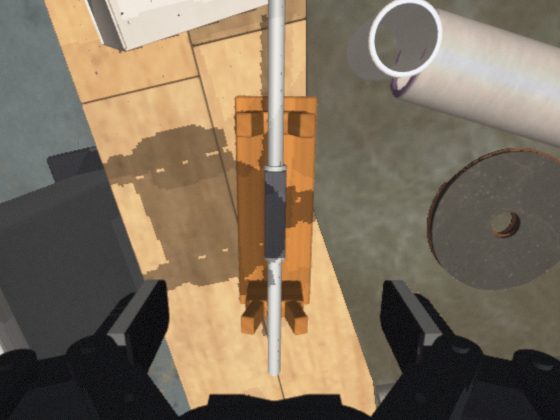

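```bash
python3 - <<'E'
from h import *
im,d,c=load('w4'); W=cloud(c,d); s=manip.get_state(); R=quat(s['ee_rot']);p=np.array(s['position'])
g=cv2.cvtColor(im,cv2.COLOR_BGR2GRAY)
# bar points: depth cloud near z .045-.06
for v in list(range(20,376,25))+[372,374,376]:
    row=W[v,255:300]; k=(row[:,2]>.046)&(row[:,2]<.062)
    L=np.where(k)[0]+255
    if len(L): 
        mid=(L.min()+L.max())/2; P=atz(c,mid,v,.047); print(v,L.min(),L.max(),np.round(np.nanmax(row[k][:,2]),4),P.round(4),(R.T@(P-p)).round(4))
for v in [167,170,256,259,375]:
    P=atz(c,274,v,.05); print(v,P.round(4),(R.T@(P-p)).round(4))
print(g[160:176,274],g[250:266,274],g[370:382,274])
E
```

```text
20 268 284 0.0522 [0.4527 0.2326 0.047 ] [ 0.0941  0.0005 -0.1207]
45 268 284 0.0524 [0.4499 0.2196 0.047 ] [ 0.0941  0.0006 -0.1074]
70 268 284 0.0535 [0.447  0.2061 0.047 ] [ 0.094   0.0006 -0.0935]
95 268 283 0.0527 [0.4436 0.1921 0.047 ] [ 0.0939  0.0003 -0.0792]
120 255 298 0.0616 [0.4411 0.1775 0.047 ] [ 0.0939  0.0009 -0.0643]
145 268 283 0.0522 [0.4371 0.1625 0.047 ] [ 0.0938  0.0003 -0.0488]
170 265 285 0.0548 [0.4334 0.1468 0.047 ] [ 0.0937  0.     -0.0327]
195 265 285 0.0554 [0.4298 0.1304 0.047 ] [ 0.0936  0.     -0.0159]
220 265 285 0.0543 [0.4261 0.1132 0.047 ] [0.0936 0.0001 0.0016]
245 265 285 0.0549 [0.4222 0.0954 0.047 ] [0.0935 0.0001 0.0199]
270 268 281 0.0523 [0.4177 0.0768 0.047 ] [ 0.0934 -0.0003  0.039 ]
295 268 280 0.0523 [0.4131 0.0574 0.047 ] [ 0.0933 -0.0006  0.0589]
320 255 293 0.0609 [0.4086 0.037  0.047 ] [ 0.0932 -0.0006  0.0798]
345 268 280 0.0521 [0.404  0.0156 0.047 ] [ 0.0931 -0.0006  0.1017]
370 268 280 0.0521 [ 0.399  -0.0068  0.047 ] [ 0.093  -0.0006  0.1247]
372 269 279 0.0518 [ 0.3986 -0.0086  0.047 ] [ 0.093  -0.0006  0.1265]
374 270 278 0.0519 [ 0.3982 -0.0105  0.047 ] [ 0.093  -0.0006  0.1284]
167 [0.4333 0.1493 0.05  ] [ 0.0907 -0.0006 -0.0352]
170 [0.4329 0.1474 0.05  ] [ 0.0907 -0.0006 -0.0333]
256 [0.42   0.0887 0.05  ] [ 0.0904 -0.0006  0.0269]
259 [0.4195 0.0865 0.05  ] [ 0.0904 -0.0006  0.0291]
375 [ 0.3986 -0.0089  0.05  ] [ 0.09   -0.0006  0.1268]
[220 218 219 220 219 214 166 209 226 224 216 150 100  98  97  99] [ 59  58  58  60  61  59  62  69 102 140 148 151 180 219 227 228] [220 221 221 220 221 219 205 201 199 197 196 197]
```

Request:
play_rows:
  plan:
    - [[0,0.025,0,-0.0015,0.2],[0,0.05,0,-0.0015,0.2],[0,0.075,0,-0.0015,0.2],[0,0.095,0,-0.0015,0.2],[0,0.108,0,-0.0015,0.2],[0,0.1125,0,-0.0015,0.2],[0,0.1125,0,-0.0015,0.2]]

```text
clock: 5.2
position: [0.4264, 0.1162, 0.0281]
ee_rot: [0.44, 0.552, 0.444, -0.551]
contact_force: [0.1, 1.1, 0.2]
width: 0.0855
```

Request:
play_rows:
  plan:
    - [[0.4,0,0,0,0],[0.7,0,0,0,0],[1,0,0,0,0],[1,0,0,0,0],[1,0,0,0,0],[1,0,0,0,0],[1,0,0,0,0],[1,0,0,0,0]]
  grip_force: 60

```text
clock: 6.0
position: [0.4265, 0.1162, 0.0285]
ee_rot: [0.44, 0.552, 0.444, -0.551]
contact_force: [-0.3, -0.3, 5.7]
width: 0.0129
```

Request:
play_rows:
  plan:
    - [[1,-0.01,0,0,0],[1,-0.025,0,0,0],[1,-0.045,0,0,0],[1,-0.06,0,0,0],[1,-0.07,0,0,0],[1,-0.07,0,0,0],[1,-0.07,0,0,0]]

```text
clock: 6.7
position: [0.4263, 0.1158, 0.0982]
ee_rot: [0.44, 0.552, 0.444, -0.551]
contact_force: [-0.5, -0.5, -1.4]
width: 0.0127
```

```bash
python3 - <<'E'
from h import *
im,d,c,s=shot('wrist','w5'); print(s['position'],s['clock'],np.round(s['qd'],3), s['contact_force'],s['width'])
W=cloud(c,d); R=quat(s['ee_rot']);p=np.array(s['position'])
for v in range(5,420,15):
    row=W[v,225:325]; T=(row-p)@R; k=(abs(T[:,0]+.016)<.012)&(abs(T[:,1])<.02)
    L=np.where(k)[0]+225
    if len(L): print(v,L.min(),L.max(),np.round(T[k].min(0),4),np.round(np.median(T[k],axis=0),4))
E
```

```text
[0.42634893 0.11582697 0.09823548] 6.7 [-0.002  0.011  0.013  0.001  0.001  0.   ] [-0.50215572 -0.4646374  -1.42643626] 0.012709495151005936
5 259 291 [-0.0231 -0.0048 -0.1042] [-0.0216 -0.     -0.1034]
20 259 291 [-0.0234 -0.0049 -0.1   ] [-0.0218 -0.     -0.0994]
35 259 291 [-0.0243 -0.005  -0.0961] [-0.0216 -0.     -0.0954]
50 259 290 [-0.0231 -0.005  -0.0918] [-0.0216 -0.0002 -0.0912]
65 260 290 [-0.0241 -0.0047 -0.0873] [-0.0217 -0.     -0.087 ]
80 260 290 [-0.0245 -0.0048 -0.0828] [-0.0218 -0.     -0.0827]
95 260 290 [-0.0238 -0.0049 -0.0783] [-0.0214 -0.     -0.0782]
110 260 290 [-0.0234 -0.0049 -0.0738] [-0.0223 -0.     -0.0737]
125 260 289 [-0.0239 -0.0049 -0.0692] [-0.0221 -0.0002 -0.0691]
140 260 289 [-0.0232 -0.0051 -0.0645] [-0.0222 -0.0002 -0.0644]
155 261 289 [-0.024  -0.0047 -0.0598] [-0.0221 -0.     -0.0595]
170 261 289 [-0.0239 -0.0048 -0.0548] [-0.0221  0.     -0.0545]
185 261 289 [-0.0236 -0.0048 -0.0497] [-0.0221  0.     -0.0494]
200 261 288 [-0.0236 -0.0049 -0.0446] [-0.0221 -0.0002 -0.0442]
215 261 288 [-0.0238 -0.005  -0.0393] [-0.0219 -0.0002 -0.0387]
230 255 294 [-0.0265 -0.0071 -0.0349] [-0.0244 -0.0002 -0.0341]
245 255 294 [-0.0261 -0.0069 -0.0293] [-0.025  -0.0002 -0.0288]
260 255 294 [-0.026  -0.007  -0.0236] [-0.0251 -0.0005 -0.0232]
275 242 307 [-0.0261 -0.0128 -0.0179] [-0.0245 -0.0002 -0.017 ]
290 225 324 [-0.0264 -0.0191 -0.0121] [-0.0248 -0.0002 -0.0112]
305 231 321 [-0.028  -0.0157 -0.007 ] [-0.0254 -0.0002 -0.0054]
320 257 292 [-0.026  -0.0066  0.0005] [-0.0252 -0.0002  0.001 ]
335 257 292 [-0.0272 -0.0067  0.006 ] [-0.0253 -0.0004  0.0075]
350 257 292 [-0.0261 -0.0069  0.0135] [-0.0251 -0.0004  0.0142]
365 257 292 [-0.0263 -0.0069  0.0201] [-0.0253 -0.0002  0.021 ]
380 259 290 [-0.0261 -0.0064  0.0274] [-0.0249 -0.0002  0.0284]
395 263 286 [-0.0241 -0.005   0.0366] [-0.0223 -0.0002  0.0383]
```

View pics/w5.png

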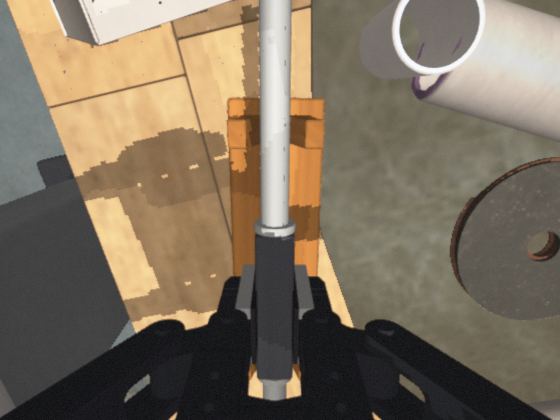

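```bash
cat >> h.py <<'E'
AX=np.array([.6148,-.2664])
def P(th,rt,z=.0665,off=.132):
    t=np.radians(th); r=rt+off
    return [AX[0]+r*np.cos(t),AX[1]+r*np.sin(t),z]
E
python3 - <<'E'
from h import *
for q in [[.40,-.05,.098],[.40,-.27,.098]]: print(tool(q,-102.5))
print(tool(P(220.5,.09,.0985),-139.5)); print(P(220.5,.09))
E
```

```text
(array([-0.0009,  0.0106,  0.1675]), -0.06)
(array([-0.0021,  0.0584,  0.3822]), -0.06)
(array([-0.0035,  0.1339,  0.5094]), 36.94)
[np.float64(0.44598987563679315), np.float64(-0.4105774667293008), 0.0665]
```

Request:
play_rows:
  plan:
    - [[1,0,0.001,0.015,0],[1,0,0.003,0.04,0],[1,0,0.005,0.075,2],[1,-0.001,0.008,0.115,5],[1,-0.001,0.012,0.155,8],[1,-0.001,0.02,0.195,12],[1,-0.001,0.03,0.235,16],[1,-0.002,0.04,0.275,20],[1,-0.002,0.05,0.315,24],[1,-0.002,0.062,0.355,28],[1,-0.002,0.074,0.385,32],[1,-0.003,0.088,0.41,35]]

```text
clock: 7.95
position: [0.4219, -0.3051, 0.0974]
ee_rot: [-0.252, -0.659, -0.258, 0.661]
contact_force: [0.7, 0.7, -1.4]
width: 0.0127
```

```bash
python3 - <<'E'
from h import *
print(tool(P(220.5,.09,.0985),-139.5),tool(P(220.5,.075,.0665),-139.5))
E
```

```text
(array([-0.002 ,  0.0943,  0.053 ]), 1.71) (array([0.03  , 0.0951, 0.038 ]), 1.71)
```

Request:
play_rows:
  plan:
    - [[1,-0.001,0.015,0.01,0.5],[1,-0.002,0.04,0.025,1],[1,-0.002,0.065,0.04,1.7],[1,0,0.085,0.05,1.7],[1,0.012,0.094,0.05,1.7],[1,0.025,0.095,0.046,1.7],[1,0.03,0.095,0.042,1.7],[1,0.03,0.095,0.038,1.7],[1,0.03,0.095,0.038,1.7]]

```text
clock: 8.85
position: [0.4576, -0.3989, 0.0662]
ee_rot: [-0.242, -0.662, -0.249, 0.664]
contact_force: [-0.4, 0.1, -1.0]
width: 0.0129
```

```bash
python3 - <<'E'
from h import *
shot('scene','s6'); shot('top','t6')
s=manip.get_state(); print(quat(s['ee_rot']).round(4),s['position'])
print(tool(P(220.5,.025,.0665),-139.5))
crop('s6',230,100,450,260,3.5,'s6c'); crop('t6',340,130,520,290,3.7,'t6c')
E
```

```text
[[-0.0055  0.6505 -0.7595]
 [ 0.0064 -0.7595 -0.6505]
 [-1.     -0.0084  0.    ]] [ 0.45768674 -0.40013553  0.06704536]
(array([ 0.0005,  0.0004, -0.0493]), 0.08)
```

View pics/s6c.png

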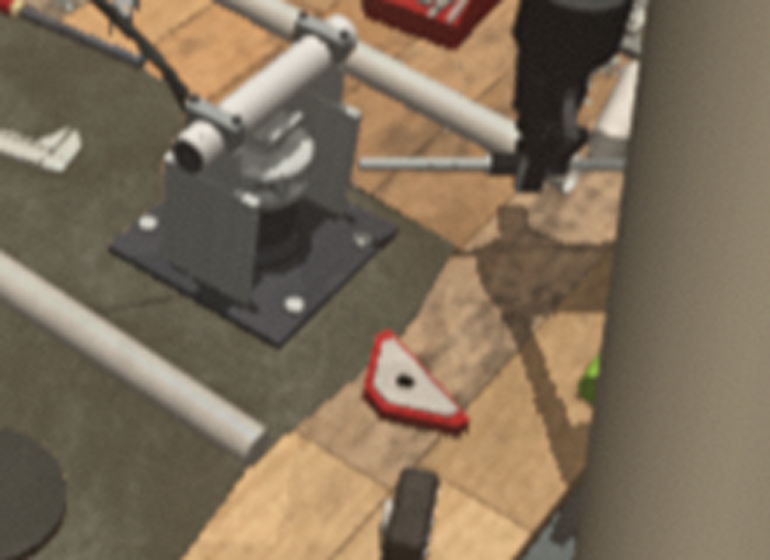

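View pics/t6c.png

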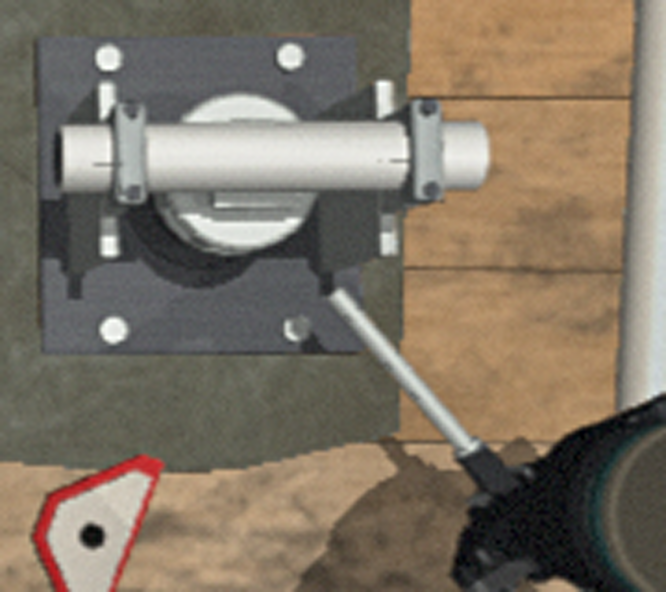

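```bash
python3 - <<'E'
from h import *
c=cam('top'); print(atz(c,340+(338+.0)/3.7,130+294/3.7,.085),P(220.5,.075,0,0))
E
```

```text
[ 0.55656237 -0.31892647  0.085     ] [np.float64(0.5577695525799977), np.float64(-0.3151086036247638), 0]
```

Request:
play_rows:
  plan:
    - [[1,0.0005,0,-0.008,0],[1,0.0005,0,-0.018,0],[1,0.0005,0,-0.028,0],[1,0.0005,0,-0.036,0],[1,0.0005,0,-0.042,0],[1,0.0005,0,-0.047,0],[1,0.0005,0,-0.047,0]]

```text
clock: 9.65
position: [0.4939, -0.3691, 0.0665]
ee_rot: [-0.243, -0.662, -0.248, 0.664]
contact_force: [-0.4, -0.6, -2.4]
width: 0.0129
```

```bash
python3 - <<'E'
from h import *
shot('top','t7')
s=manip.get_state(); print(s['position'],s['contact_force'],s['moment'])
print(tool(P(220.5,.025,.0665),-139.5))
crop('t7',340,130,520,290,3.7,'t7c')
E
```

```text
[ 0.49354674 -0.36935577  0.06643274] [-0.92023143  0.01457345 -1.93036501] [ 0.00991412  0.01436097 -0.01071598]
(array([-0.0001,  0.0005, -0.0021]), 0.11)
```

View pics/t7c.png

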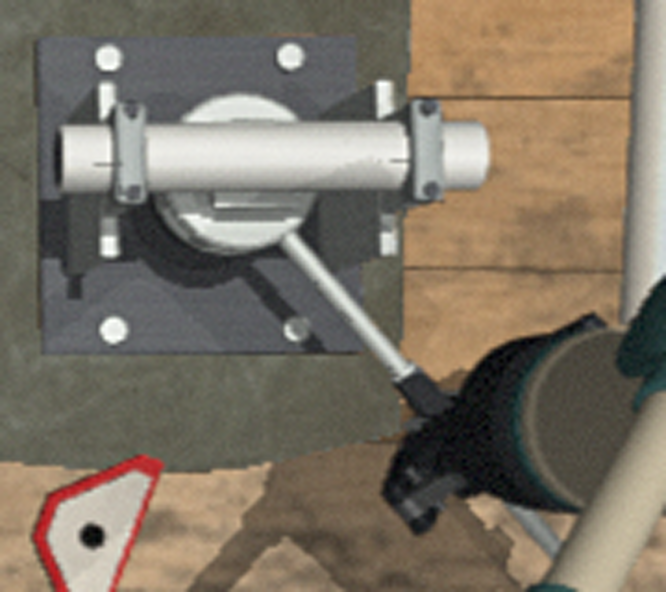

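```bash
cat >> h.py <<'E'
def arc(ths,rt=.027,z=.0665,g=1):
    rows=[]
    for th in ths:
        sh,tu=tool(P(th,rt,z),th); tu=(tu+180)%360-180
        rows.append([g]+sh.round(4).tolist()+[round(tu,1)])
    print(str(rows))
E
python3 - <<'E'
from h import *
arc([218,213,207,201,195,189,183,177,171,165,159,154])
E
```

```text
[[1, -0.0, -0.0065, -0.0002, 2.6], [1, 0.0001, -0.0203, -0.0015, 7.6], [1, 0.0002, -0.0366, -0.0045, 13.6], [1, 0.0004, -0.0526, -0.0093, 19.6], [1, 0.0005, -0.068, -0.0157, 25.6], [1, 0.0006, -0.0826, -0.0237, 31.6], [1, 0.0007, -0.0963, -0.0331, 37.6], [1, 0.0009, -0.1089, -0.0439, 43.6], [1, 0.0009, -0.1203, -0.056, 49.6], [1, 0.001, -0.1304, -0.0693, 55.6], [1, 0.0011, -0.1391, -0.0835, 61.6], [1, 0.0012, -0.1452, -0.096, 66.6]]
```

Request:
play_rows:
  plan:
    - [[1,0,-0.0065,-0.0002,2.6],[1,0.0001,-0.0203,-0.0015,7.6],[1,0.0002,-0.0366,-0.0045,13.6],[1,0.0004,-0.0526,-0.0093,19.6],[1,0.0005,-0.068,-0.0157,25.6],[1,0.0006,-0.0826,-0.0237,31.6],[1,0.0007,-0.0963,-0.0331,37.6],[1,0.0009,-0.1089,-0.0439,43.6],[1,0.0009,-0.1203,-0.056,49.6],[1,0.001,-0.1304,-0.0693,55.6],[1,0.0011,-0.1391,-0.0835,61.6],[1,0.0012,-0.1452,-0.096,66.6]]

```text
clock: 10.9
position: [0.4715, -0.1972, 0.0668]
ee_rot: [0.162, -0.686, 0.16, 0.691]
contact_force: [-1.6, -3.5, -0.6]
width: 0.013
```

```bash
python3 - <<'E'
from h import *
s=manip.get_state(); print(s['position'],s['contact_force'],s['moment'],s['width'])
print(tool(P(154,.027),154))
arc([151,146,141,137,134.5,134.5,134.5])
shot('top','t8');crop('t8',340,130,520,290,3.7,'t8c')
E
```

```text
[ 0.47145451 -0.197226    0.06678181] [-1.63043489 -3.54959337 -0.62812398] [-0.51927688  0.18509677 -0.43998118] 0.012979297463173115
(array([ 0.0003, -0.0007, -0.0002]), -0.28)
[[1, 0.0003, -0.009, -0.0003, 2.7], [1, 0.0003, -0.0228, -0.0016, 7.7], [1, 0.0003, -0.0365, -0.0041, 12.7], [1, 0.0003, -0.0472, -0.0069, 16.7], [1, 0.0003, -0.0538, -0.009, 19.2], [1, 0.0003, -0.0538, -0.009, 19.2], [1, 0.0003, -0.0538, -0.009, 19.2]]
```

View pics/t8c.png

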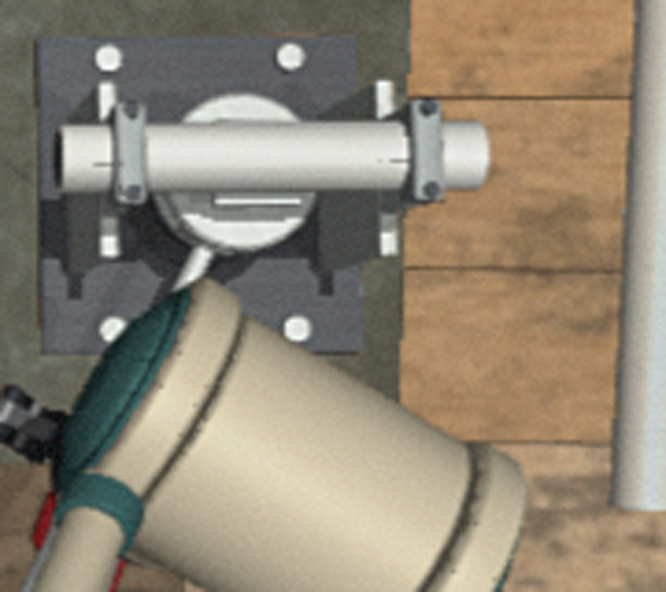

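Request:
play_rows:
  plan:
    - [[1,0.0003,-0.009,-0.0003,2.7],[1,0.0003,-0.0228,-0.0016,7.7],[1,0.0003,-0.0365,-0.0041,12.7],[1,0.0003,-0.0472,-0.0069,16.7],[1,0.0003,-0.0538,-0.009,19.2],[1,0.0003,-0.0538,-0.009,19.2],[1,0.0003,-0.0538,-0.009,19.2]]

```text
clock: 11.65
position: [0.5042, -0.1525, 0.0667]
ee_rot: [0.274, -0.65, 0.272, 0.654]
contact_force: [-1.4, -3.4, -1.4]
width: 0.0128
```

```bash
python3 - <<'E'
from h import *
s=manip.get_state(); print(s['position'],s['contact_force'],s['moment'],s['width'])
print(tool(P(134.5,.027),134.5),tool(P(134.5,.09),134.5))
E
```

```text
[ 0.50423307 -0.15246182  0.06672022] [-1.40751101 -3.39441913 -1.39965414] [-0.46037997  0.04332089 -0.31290599] 0.01281457229420439
(array([0.0002, 0.001 , 0.0002]), 0.01) (array([0.0006, 0.001 , 0.0632]), 0.01)
```

Request:
play_rows:
  plan:
    - [[1,0.0002,0.001,0.001,0],[1,0.0002,0.001,0.008,0],[1,0.0003,0.001,0.02,0],[1,0.0004,0.001,0.032,0],[1,0.0005,0.001,0.04,0],[1,0.0005,0.001,0.043,0],[1,0.0005,0.001,0.043,0]]

```text
clock: 12.35
position: [0.473, -0.1219, 0.0667]
ee_rot: [0.274, -0.65, 0.272, 0.654]
contact_force: [-0.8, -0.8, -1.7]
width: 0.0134
```

```bash
python3 - <<'E'
from h import *
s=manip.get_state(); print(s['position'],s['contact_force'],s['moment'],s['width'])
shot('top','t9');crop('t9',340,130,480,240,5,'t9c')
shot('scene','s9');crop('s9',250,90,400,210,5,'s9c')
arc([137,142,149,157,165,173,181,189,197,204,210,214],rt=.07)
E
```

```text
[ 0.47297967 -0.1219393   0.06666873] [-0.80130628 -0.83239077 -1.74022495] [-0.00523047 -0.09042481  0.03759589] 0.013374631520536922
[[1, 0.0002, 0.009, 0.0005, -2.5], [1, 0.0002, 0.0266, -0.001, -7.5], [1, 0.0002, 0.0508, -0.0057, -14.5], [1, 0.0001, 0.0775, -0.0146, -22.5], [1, 0.0, 0.1028, -0.0272, -30.5], [1, -0.0001, 0.126, -0.0431, -38.5], [1, -0.0002, 0.1468, -0.0622, -46.5], [1, -0.0003, 0.1647, -0.0839, -54.5], [1, -0.0005, 0.1795, -0.1079, -62.5], [1, -0.0006, 0.1895, -0.1304, -69.5], [1, -0.0007, 0.1959, -0.1506, -75.5], [1, -0.0008, 0.1989, -0.1644, -79.5]]
```

View pics/t9c.png

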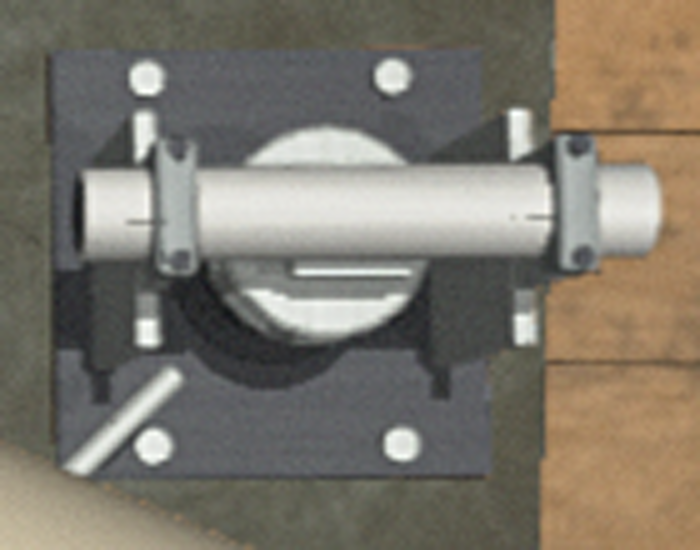

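View pics/s9c.png

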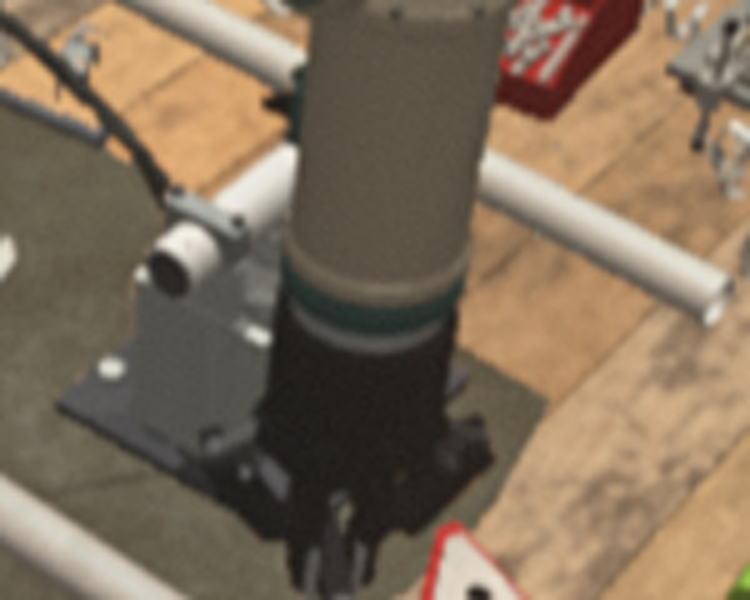

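Request:
play_rows:
  plan:
    - [[1,0.0002,0.009,0.0005,-2.5],[1,0.0002,0.0266,-0.001,-7.5],[1,0.0002,0.0508,-0.0057,-14.5],[1,0.0001,0.0775,-0.0146,-22.5],[1,0,0.1028,-0.0272,-30.5],[1,-0.0001,0.126,-0.0431,-38.5],[1,-0.0002,0.1468,-0.0622,-46.5],[1,-0.0003,0.1647,-0.0839,-54.5],[1,-0.0005,0.1795,-0.1079,-62.5],[1,-0.0006,0.1895,-0.1304,-69.5],[1,-0.0007,0.1959,-0.1506,-75.5],[1,-0.0008,0.1989,-0.1644,-79.5]]

```text
clock: 13.65
position: [0.4483, -0.382, 0.0664]
ee_rot: [-0.206, -0.675, -0.209, 0.677]
contact_force: [-0.6, -0.5, -1.0]
width: 0.0128
```

```bash
python3 - <<'E'
from h import *
for tag in ['top0','t7','t9']:
    if tag=='top0': im,d,c=load('top0')
    else: im,d,c=load(tag)
    W=cloud(c,d)[175:200,385:430].reshape(-1,3); k=W[(W[:,2]>.105)&(W[:,2]<.14)&(abs(W[:,1]+.267)<.025)]
    print(tag,len(k),np.histogram(k[:,2],np.arange(.105,.14,.002))[0],np.median(k[k[:,2]>.115][:,2]) if len(k) else '')
arc([217,221,224,226,226,226],rt=.07)
E
```

```text
top0 113 [14  0  0  0  0  0  1  2  1  0  9 45 33  7  1  0  0] 0.1285807098884822
t7 111 [11  0  0  0  0  0  2  1  1  1 11 42 35  7  0  0  0] 0.1285521434286938
t9 112 [12  1  0  0  0  0  0  0  0  1  1  2  2 21 44 27  1] 0.13419208405182606
[[1, -0.0001, 0.0079, -0.0009, -2.8], [1, -0.0002, 0.0219, -0.0021, -6.8], [1, -0.0002, 0.0324, -0.0036, -9.8], [1, -0.0003, 0.0393, -0.005, -11.8], [1, -0.0003, 0.0393, -0.005, -11.8], [1, -0.0003, 0.0393, -0.005, -11.8]]
```

Request:
play_rows:
  plan:
    - [[1,-0.0001,0.0079,-0.0009,-2.8],[1,-0.0002,0.0219,-0.0021,-6.8],[1,-0.0002,0.0324,-0.0036,-9.8],[1,-0.0003,0.0393,-0.005,-11.8],[1,-0.0003,0.0393,-0.005,-11.8],[1,-0.0003,0.0393,-0.005,-11.8]]

```text
clock: 14.25
position: [0.4743, -0.4117, 0.0661]
ee_rot: [-0.274, -0.651, -0.277, 0.652]
contact_force: [-0.1, 0.4, -1.3]
width: 0.0129
```

```bash
python3 - <<'E'
from ov import *
shot('scene','s10'); shot('top','t10')
for ph in (176,184): overlay('scene0' if ph==176 else 's10','o4_%d'%ph,(.6148,-.2664),ph,(285,125,335,165),12)
crop('s10',285,125,335,165,12,'s10p'); crop('t10',340,130,480,240,5,'t10c')
a=cv2.imread('pics/o4_184.png'); b=cv2.imread('pics/s10p.png'); cv2.imwrite('pics/m.png',cv2.resize(np.vstack([np.hstack([a,b]),np.hstack([cv2.imread('pics/o4_176.png'),b*0])]),None,fx=.62,fy=.62))
print(tool(P(228,.07),228))
E
```

```text
(array([-0.0002,  0.0076, -0.0001]), -362.07)
```

View pics/m.png

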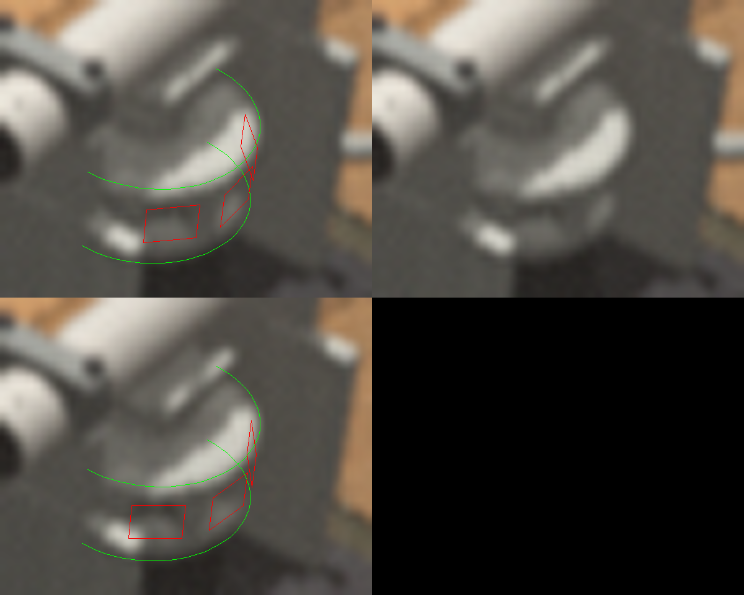

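View pics/t10c.png

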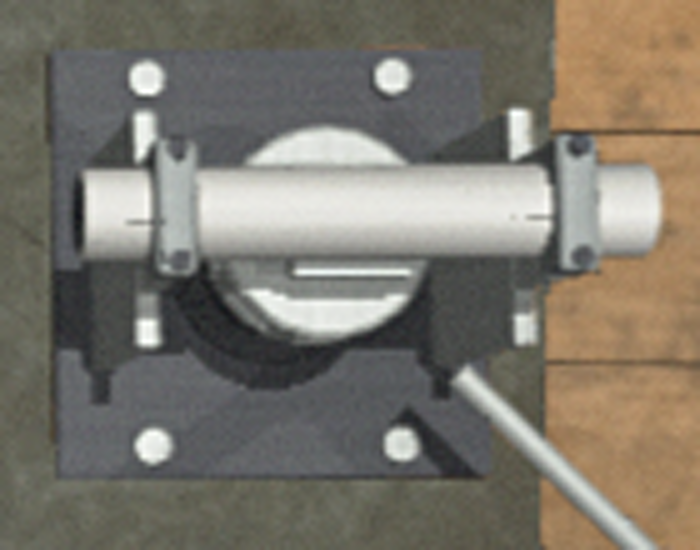

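```bash
python3 - <<'E'
from h import *
for r in (.07,.05,.027): print(tool(P(228,r),228-360))
E
```

```text
(array([-0.0002,  0.0076, -0.0001]), -2.07)
(array([-0.0002,  0.0069, -0.0201]), -2.07)
(array([-0.0002,  0.0061, -0.0431]), -2.07)
```

Request:
play_rows:
  plan:
    - [[1,-0.0002,0.004,0,-1],[1,-0.0002,0.0076,0,-2.1],[1,-0.0002,0.0073,-0.009,-2.1],[1,-0.0002,0.0069,-0.02,-2.1],[1,-0.0002,0.0065,-0.029,-2.1],[1,-0.0002,0.0062,-0.037,-2.1],[1,-0.0002,0.0061,-0.043,-2.1],[1,-0.0002,0.0061,-0.043,-2.1]]

```text
clock: 15.15
position: [0.5091, -0.3837, 0.0665]
ee_rot: [-0.287, -0.645, -0.29, 0.646]
contact_force: [0.2, -0.2, -2.1]
width: 0.0131
```

```bash
python3 - <<'E'
from h import *
s=manip.get_state(); print(s['position'],s['contact_force'],s['moment'],s['width'])
shot('top','t11');crop('t11',340,130,520,290,3.7,'t11c')
print(tool(P(228,.027),228-360))
arc([226,222,217,212,207,203,200,197.5,195,195])
E
```

```text
[ 0.50911442 -0.38369169  0.06653837] [ 0.24374252 -0.15706251 -2.05095296] [-0.03881891  0.01461067 -0.02198546] 0.013103016631879114
(array([-0.    ,  0.    ,  0.0005]), 0.09)
[[1, 0.0, -0.0055, 0.0004, 2.1], [1, 0.0001, -0.0166, -0.0004, 6.1], [1, 0.0001, -0.0303, -0.0025, 11.1], [1, 0.0002, -0.0438, -0.0058, 16.1], [1, 0.0003, -0.0569, -0.0102, 21.1], [1, 0.0003, -0.0672, -0.0145, 25.1], [1, 0.0004, -0.0746, -0.0183, 28.1], [1, 0.0004, -0.0806, -0.0217, 30.6], [1, 0.0004, -0.0865, -0.0253, 33.1], [1, 0.0004, -0.0865, -0.0253, 33.1]]
```

View pics/t11c.png

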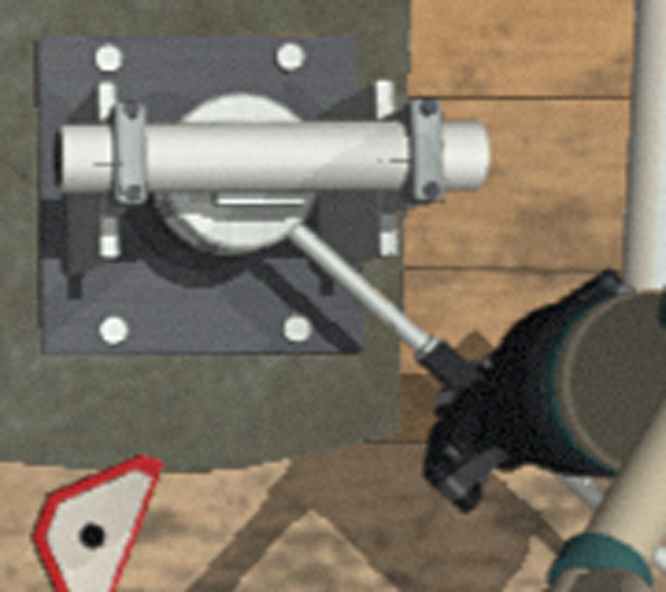

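Request:
play_rows:
  plan:
    - [[1,0,-0.0055,0.0002,2.1],[1,0.0001,-0.0166,-0.0004,6.1],[1,0.0001,-0.0303,-0.0025,11.1],[1,0.0002,-0.0438,-0.0058,16.1],[1,0.0003,-0.0569,-0.0102,21.1],[1,0.0003,-0.0672,-0.0145,25.1],[1,0.0004,-0.0746,-0.0183,28.1],[1,0.0004,-0.0806,-0.0217,30.6],[1,0.0004,-0.0806,-0.0217,30.6]]

```text
clock: 16.1
position: [0.4631, -0.315, 0.067]
ee_rot: [-0.107, -0.698, -0.108, 0.7]
contact_force: [-0.9, -3.3, -2.0]
width: 0.0127
```

```bash
python3 - <<'E'
from h import *
s=manip.get_state(); print(s['contact_force'],s['moment'],s['width'])
print(tool(P(197.5,.027),197.5-360))
arc([196.5,194,191.5,189,187,187])
E
```

```text
[-0.86823592 -3.34193471 -1.95484139] [-0.46736691  0.13179036 -0.30224783] 0.012727344617557266
(array([ 0.0005, -0.0008, -0.0003]), -0.05)
[[1, 0.0005, -0.0035, -0.0003, 0.9], [1, 0.0005, -0.0105, -0.0005, 3.4], [1, 0.0005, -0.0174, -0.0011, 5.9], [1, 0.0005, -0.0243, -0.002, 8.4], [1, 0.0005, -0.0297, -0.0029, 10.4], [1, 0.0005, -0.0297, -0.0029, 10.4]]
```

Request:
play_rows:
  plan:
    - [[1,0.0005,-0.0035,-0.0003,0.9],[1,0.0005,-0.0105,-0.0005,3.4],[1,0.0005,-0.0174,-0.0011,5.9],[1,0.0005,-0.0174,-0.0011,5.9]]

```text
clock: 16.5
position: [0.4591, -0.2983, 0.0667]
ee_rot: [-0.071, -0.703, -0.071, 0.704]
contact_force: [0.2, -2.9, -0.8]
width: 0.013
```

```bash
python3 - <<'E'
from h import *
s=manip.get_state(); print(s['contact_force'],s['moment'],s['width'])
arc([190.5,189,187.5,187.5])
E
```

```text
[ 0.1849109  -2.93977566 -0.79655219] [-0.42472421  0.00803275 -0.33637736] 0.012964636904020062
[[1, 0.0002, -0.003, 0.0001, 1.1], [1, 0.0002, -0.0071, -0.0001, 2.6], [1, 0.0002, -0.0113, -0.0003, 4.1], [1, 0.0002, -0.0113, -0.0003, 4.1]]
```

Request:
play_rows:
  plan:
    - [[1,0.0002,-0.003,0.0001,1.1],[1,0.0002,-0.0071,-0.0001,2.6],[1,0.0002,-0.0113,-0.0003,4.1],[1,0.0002,-0.0113,-0.0003,4.1]]

```text
clock: 16.9
position: [0.4573, -0.2873, 0.0666]
ee_rot: [-0.046, -0.705, -0.046, 0.706]
contact_force: [-0.4, -2.6, -1.7]
width: 0.0129
```

```bash
python3 - <<'E'
from h import *
s=manip.get_state(); print(s['contact_force'],s['moment'],s['width'])
arc([187.5,186,184.5,183,183])
shot('top','t12'); im,d,c=load('t12')
W=cloud(c,d)[175:200,385:430].reshape(-1,3); k=W[(W[:,2]>.115)&(W[:,2]<.145)&(abs(W[:,1]+.267)<.025)]; print(len(k),np.median(k[:,2]))
E
```

```text
[-0.44994797 -2.58395973 -1.69425548] [-0.43104323  0.01275914 -0.36914166] 0.012862979804892032
[[1, 0.0001, -0.0002, 0.0001, -0.1], [1, 0.0001, -0.0043, 0.0, 1.4], [1, 0.0001, -0.0085, -0.0001, 2.9], [1, 0.0001, -0.0126, -0.0004, 4.4], [1, 0.0001, -0.0126, -0.0004, 4.4]]
97 0.13596162332207407
```

Request:
play_rows:
  plan:
    - [[1,0.0001,-0.0043,0,1.4],[1,0.0001,-0.0085,-0.0001,2.9],[1,0.0001,-0.0126,-0.0004,4.4],[1,0.0001,-0.0126,-0.0004,4.4]]

```text
clock: 17.35
position: [0.4562, -0.2747, 0.0666]
ee_rot: [-0.019, -0.706, -0.019, 0.707]
contact_force: [0.4, -3.0, -1.1]
width: 0.013
```

```bash
python3 - <<'E'
from h import *
s=manip.get_state(); print(s['contact_force'],s['moment'],s['width'])
arc([183,181.5,180,178.5,178.5])
E
```

```text
[ 0.3955732  -2.99794834 -1.07954986] [-0.44333453 -0.1130333  -0.38332925] 0.012969324326547517
[[1, 0.0001, 0.0001, 0.0002, 0.1], [1, 0.0001, -0.0041, 0.0002, 1.6], [1, 0.0001, -0.0083, -0.0, 3.1], [1, 0.0001, -0.0124, -0.0003, 4.6], [1, 0.0001, -0.0124, -0.0003, 4.6]]
```

Request:
play_rows:
  plan:
    - [[1,0.0001,-0.0041,0.0002,1.6],[1,0.0001,-0.0083,0,3.1],[1,0.0001,-0.0124,-0.0003,4.6],[1,0.0001,-0.0124,-0.0003,4.6]]

```text
clock: 17.75
position: [0.4561, -0.2621, 0.0665]
ee_rot: [0.009, -0.707, 0.009, 0.707]
contact_force: [0.0, -2.5, -2.3]
width: 0.0126
```

```bash
python3 - <<'E'
from h import *
s=manip.get_state(); print(s['contact_force'],s['moment'],s['width'])
arc([178.5,177,175.5,174,174])
E
```

```text
[ 0.04687449 -2.50368881 -2.31202118] [-0.42162607 -0.06959327 -0.4128322 ] 0.01259200543467128
[[1, 0.0, 0.0001, 0.0002, -0.0], [1, 0.0, -0.0041, 0.0001, 1.5], [1, 0.0, -0.0082, -0.0, 3.0], [1, 0.0, -0.0124, -0.0003, 4.5], [1, 0.0, -0.0124, -0.0003, 4.5]]
```

Request:
play_rows:
  plan:
    - [[1,0,-0.0041,0.0001,1.5],[1,0,-0.0082,0,3],[1,0,-0.0124,-0.0003,4.5],[1,0,-0.0124,-0.0003,4.5]]

```text
clock: 18.15
position: [0.4569, -0.2498, 0.0666]
ee_rot: [0.037, -0.706, 0.037, 0.706]
contact_force: [0.5, -3.1, -1.8]
width: 0.013
```

```bash
python3 - <<'E'
from h import *
s=manip.get_state(); print(s['contact_force'],s['moment'],s['width'])
arc([174,172.5,171,169.5,169.5])
E
```

```text
[ 0.51755995 -3.11730339 -1.75382599] [-0.47652743 -0.02651634 -0.37887663] 0.012984785899761962
[[1, 0.0001, -0.0, 0.0002, 0.1], [1, 0.0001, -0.0042, 0.0001, 1.6], [1, 0.0001, -0.0083, -0.0, 3.1], [1, 0.0001, -0.0125, -0.0003, 4.6], [1, 0.0001, -0.0125, -0.0003, 4.6]]
```

Request:
play_rows:
  plan:
    - [[1,0.0001,-0.0042,0.0001,1.6],[1,0.0001,-0.0083,0,3.1],[1,0.0001,-0.0125,-0.0003,4.6],[1,0.0001,-0.0125,-0.0003,4.6]]

```text
clock: 18.55
position: [0.4586, -0.2375, 0.0665]
ee_rot: [0.064, -0.704, 0.065, 0.704]
contact_force: [0.3, -3.6, -2.1]
width: 0.0125
```

```bash
python3 - <<'E'
from h import *
s=manip.get_state(); print(s['contact_force'],s['moment'],s['width'])
arc([169.5,168,166.5,165,165])
shot('top','t13'); im,d,c=load('t13')
W=cloud(c,d)[175:200,385:430].reshape(-1,3); k=W[(W[:,2]>.115)&(W[:,2]<.145)&(abs(W[:,1]+.267)<.025)]; print(len(k),np.median(k[:,2]))
E
```

```text
[ 0.26863169 -3.61103536 -2.05694013] [-0.47546521 -0.08121953 -0.37095541] 0.012461382366139428
[[1, 0.0, -0.0001, 0.0002, 0.0], [1, 0.0, -0.0042, 0.0001, 1.5], [1, 0.0, -0.0084, -0.0001, 3.0], [1, 0.0, -0.0125, -0.0003, 4.5], [1, 0.0, -0.0125, -0.0003, 4.5]]
94 0.1374314386045727
```

Request:
play_rows:
  plan:
    - [[1,0,-0.0042,0.0001,1.5],[1,0,-0.0084,0,3],[1,0,-0.0084,0,3]]

```text
clock: 18.9
position: [0.4602, -0.2296, 0.0665]
ee_rot: [0.082, -0.702, 0.083, 0.702]
contact_force: [-0.1, -3.2, -2.1]
width: 0.0129
```

```bash
python3 - <<'E'
from h import *
s=manip.get_state(); print(s['contact_force'],s['moment'],s['width'])
arc([166.5,165,163.5,163.5])
E
```

```text
[-0.11377185 -3.17055316 -2.09648168] [-0.61095821  0.03278233 -0.42198062] 0.01290580653872615
[[1, 0.0, -0.0003, 0.0001, 0.1], [1, 0.0, -0.0045, 0.0, 1.6], [1, 0.0, -0.0086, -0.0001, 3.1], [1, 0.0, -0.0086, -0.0001, 3.1]]
```

Request:
play_rows:
  plan:
    - [[1,0,-0.0045,0,1.6],[1,0,-0.0086,-0.0001,3.1],[1,0,-0.0086,-0.0001,3.1]]

```text
clock: 19.2
position: [0.4621, -0.2219, 0.0665]
ee_rot: [0.1, -0.7, 0.102, 0.7]
contact_force: [-1.8, -5.6, -1.5]
width: 0.0128
```

```bash
python3 - <<'E'
from h import *
s=manip.get_state(); print(s['contact_force'],s['moment'],s['width'])
arc([163.5,162,160.5,160.5])
E
```

```text
[-1.79544247 -5.55391734 -1.5473049 ] [-0.8131718   0.15156762 -0.64604267] 0.012810773861396525
[[1, 0.0, -0.0007, -0.0, 0.1], [1, 0.0, -0.0049, -0.0001, 1.6], [1, 0.0, -0.009, -0.0002, 3.1], [1, 0.0, -0.009, -0.0002, 3.1]]
```

Request:
play_rows:
  plan:
    - [[1,0,-0.0035,0,1.1],[1,0,-0.0065,-0.0001,2.1],[1,0,-0.0065,-0.0001,2.1]]

```text
clock: 19.5
position: [0.4637, -0.2168, 0.0666]
ee_rot: [0.112, -0.698, 0.115, 0.698]
contact_force: [-2.1, -7.5, -1.3]
width: 0.0129
```

```bash
python3 - <<'E'
from h import *
s=manip.get_state(); print(s['contact_force'],s['moment'],s['width'])
print(tool(P(161.5,.027),161.5))
shot('top','t14'); im,d,c=load('t14')
W=cloud(c,d)[175:200,385:430].reshape(-1,3); k=W[(W[:,2]>.115)&(W[:,2]<.145)&(abs(W[:,1]+.267)<.025)]; print(len(k),np.median(k[:,2]))
crop('t14',340,130,480,240,5,'t14c')
E
```

```text
[-2.13574111 -7.46450279 -1.31263804] [-0.99936666  0.27566388 -0.85998508] 0.012941017202070994
(array([ 0.0001, -0.0009, -0.    ]), 0.02)
94 0.13758841240412162
```

View pics/t14c.png

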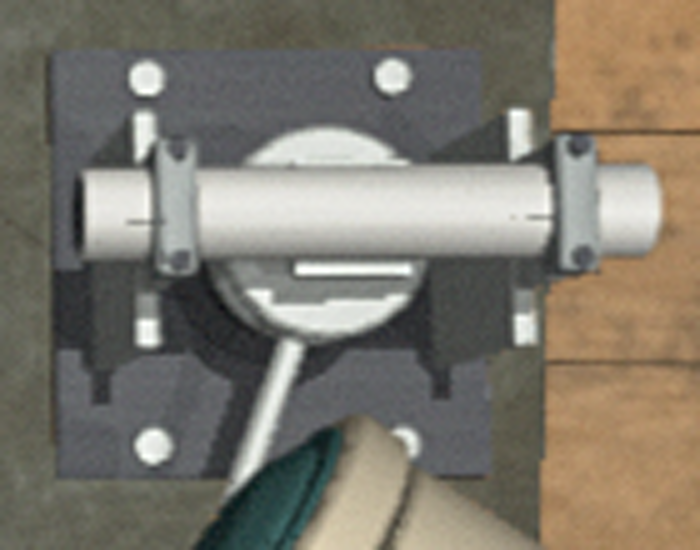

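Request:
play_rows:
  plan:
    - [[1,0,-0.0045,0,1.2],[1,0,-0.009,-0.0001,2.5],[1,0,-0.009,-0.0001,2.5],[1,0,-0.009,-0.0001,2.5]]

```text
clock: 19.95
position: [0.466, -0.2103, 0.0666]
ee_rot: [0.126, -0.695, 0.131, 0.696]
contact_force: [-2.1, -8.0, -1.9]
width: 0.0125
```

```bash
python3 - <<'E'
from h import *
s=manip.get_state(); print(s['contact_force'],s['moment'],s['width'])
print(tool(P(159,.027),159))
im,d,c,s=shot('wrist','w14'); shot('top','t15'); im2,d2,c2=load('t15')
W=cloud(c2,d2)[175:200,385:430].reshape(-1,3); k=W[(W[:,2]>.115)&(W[:,2]<.145)&(abs(W[:,1]+.267)<.025)]; print(len(k),np.median(k[:,2]))
W=cloud(c,d); R=quat(s['ee_rot']);p=np.array(s['position'])
for v in range(5,420,30):
    row=W[v,225:325]; T=(row-p)@R; k=(abs(T[:,0]+.016)<.012)&(abs(T[:,1])<.02)
    L=np.where(k)[0]+225
    if len(L): print(v,L.min(),L.max(),np.round(np.median(T[k],axis=0),4))
E
```

```text
[-2.07762548 -7.97996651 -1.91877801] [-1.27279699  0.36869939 -1.05894908] 0.012474667472566583
(array([ 0.0001, -0.001 ,  0.    ]), 0.06)
93 0.13746478402286003
5 271 303 [-0.0217  0.0034 -0.1027]
35 270 301 [-0.0219  0.0032 -0.0947]
65 269 300 [-0.0222  0.0028 -0.0863]
95 268 298 [-0.0217  0.0024 -0.0776]
125 268 297 [-0.0219  0.0024 -0.0684]
155 267 295 [-0.0218  0.0019 -0.0588]
185 266 294 [-0.0218  0.0016 -0.0487]
215 265 292 [-0.0222  0.0012 -0.0382]
245 258 297 [-0.0251  0.001  -0.0282]
275 242 307 [-0.0247 -0.0002 -0.0166]
305 257 314 [-0.0251 -0.     -0.0046]
335 258 292 [-0.0254 -0.      0.008 ]
365 255 290 [-0.0255 -0.001   0.0215]
395 260 282 [-0.0225 -0.0016  0.0387]
```

View pics/w14.png

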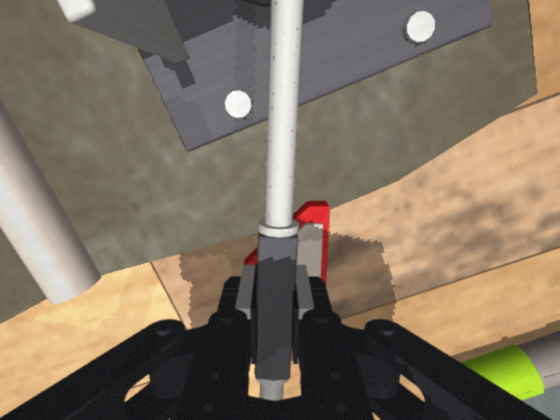

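```bash
python3 - <<'E'
from h import *
arc([160,161,161,161])
E
```

```text
[[1, 0.0001, 0.0018, -0.0, -0.9], [1, 0.0001, 0.0045, -0.0001, -1.9], [1, 0.0001, 0.0045, -0.0001, -1.9], [1, 0.0001, 0.0045, -0.0001, -1.9]]
```

Request:
play_rows:
  plan:
    - [[1,0.0001,0.002,0,-0.9],[1,0.0001,0.0045,0,-1.9],[1,0.0001,0.0045,0,-1.9]]

```text
clock: 20.35
position: [0.4639, -0.2162, 0.0666]
ee_rot: [0.114, -0.697, 0.119, 0.698]
contact_force: [-1.4, -7.3, -1.2]
width: 0.0126
```

```bash
python3 - <<'E'
from h import *
s=manip.get_state(); print(s['contact_force'],s['moment'],s['width'])
im,d,c,s=shot('wrist','w15'); 
W=cloud(c,d); R=quat(s['ee_rot']);p=np.array(s['position'])
for v in (5,95,200,395):
    row=W[v,225:325]; T=(row-p)@R; k=(abs(T[:,0]+.016)<.012)&(abs(T[:,1])<.02)
    print(v,np.round(np.median(T[k],axis=0),4))
E
```

```text
[-1.36533865 -7.27509804 -1.18489973] [-1.00892533  0.27429557 -0.8090607 ] 0.01263386432862851
5 [-0.0219  0.002  -0.1027]
95 [-0.0221  0.0015 -0.0776]
200 [-0.0221  0.0008 -0.0435]
395 [-0.0224 -0.001   0.0388]
```

Request:
play_rows:
  plan:
    - [[1,0,0.003,0,-1],[1,0,0.0065,0,-2.3],[1,0,0.0065,0,-2.3]]

```text
clock: 20.7
position: [0.4618, -0.2227, 0.0666]
ee_rot: [0.1, -0.699, 0.105, 0.7]
contact_force: [0.8, -3.9, -1.2]
width: 0.0132
```

```bash
python3 - <<'E'
from h import *
s=manip.get_state(); print(s['contact_force'],s['moment'],s['width'])
im,d,c,s=shot('wrist','w16'); 
W=cloud(c,d); R=quat(s['ee_rot']);p=np.array(s['position'])
for v in (5,95,200,395):
    row=W[v,225:325]; T=(row-p)@R; k=(abs(T[:,0]+.016)<.012)&(abs(T[:,1])<.02)
    print(v,np.round(np.median(T[k],axis=0),4))
E
```

```text
[ 0.82203372 -3.89031884 -1.17478128] [-0.45279929 -0.12241505 -0.41013962] 0.013184355180587078
5 [-0.0216  0.0008 -0.1028]
95 [-0.022   0.0005 -0.0776]
200 [-0.0223  0.0001 -0.0436]
395 [-0.0222 -0.0004  0.039 ]
```

Request:
play_rows:
  plan:
    - [[1,0,0.002,0,-0.7],[1,0,0.0035,0,-1.3],[1,0,0.0035,0.001,-1.3]]

```text
clock: 21.05
position: [0.46, -0.2255, 0.0666]
ee_rot: [0.092, -0.7, 0.097, 0.701]
contact_force: [0.6, -2.7, -1.8]
width: 0.013
```

```bash
python3 - <<'E'
from h import *
s=manip.get_state(); print(s['contact_force'],s['moment'],s['width'],s['position'])
print(tool(P(165,.027),165))
E
```

```text
[ 0.58307569 -2.73897223 -1.80461714] [-0.45159726 -0.14726518 -0.30521949] 0.012958059584288672 [ 0.45999959 -0.22554739  0.06660347]
(array([ 0.0001, -0.0006, -0.0011]), -0.38)
```

Request:
play_rows:
  plan:
    - [[1,0,0.0015,0.004,0],[1,0,0.0015,0.012,0],[1,0,0.0015,0.024,0],[1,0,0.0015,0.036,0],[1,0,0.0015,0.048,0],[1,0,0.0015,0.055,0],[1,0,0.0015,0.055,0]]

```text
clock: 21.75
position: [0.405, -0.2117, 0.0667]
ee_rot: [0.092, -0.7, 0.097, 0.702]
contact_force: [-0.7, 0.0, -1.7]
width: 0.0129
```

```bash
python3 - <<'E'
from h import *
s=manip.get_state(); print(s['contact_force'],s['moment'],s['width'],s['position'],s['clock'])
shot('top','t16'); im2,d2,c2=load('t16')
W=cloud(c2,d2)[175:200,385:430].reshape(-1,3); k=W[(W[:,2]>.115)&(W[:,2]<.145)&(abs(W[:,1]+.267)<.025)]; print(len(k),np.median(k[:,2]))
im,d,c,s=shot('wrist','w17'); 
W=cloud(c,d); R=quat(s['ee_rot']);p=np.array(s['position'])
for v in (5,95,200,395):
    row=W[v,225:325]; T=(row-p)@R; k=(abs(T[:,0]+.016)<.012)&(abs(T[:,1])<.02)
    print(v,np.round(np.median(T[k],axis=0),4))
g=cv2.cvtColor(im,cv2.COLOR_RGB2GRAY)
print(g[222:240,275],g[376:392,275])
a=cv2.cvtColor(cv2.imread('pics/w5.png'),cv2.COLOR_BGR2GRAY);print(a[222:240,275],a[376:392,275])
# rest route
print(tool([.46,-.2,.10],165),tool([.4265,.1162,.105],-102.5+0))
E
```

```text
[-0.69856245  0.03105382 -1.65767272] [ 0.01326255 -0.04731695 -0.00447379] 0.012940202635773633 [ 0.4050461  -0.21166992  0.06667145] 21.75
92 0.13767295228223644
5 [-2.180e-02 -1.000e-04 -1.027e-01]
95 [-0.022  -0.0002 -0.0776]
200 [-0.0223 -0.0002 -0.0436]
395 [-0.0225 -0.0002  0.0386]
[214 214 212 208 151  98 102 173 215 222 222 219 219 213 201 126  83  86] [ 57  58  56  66  83 119 131 135 136 135 134 134 135 137 134 134]
[228 227 227 226 203 137 110 186 225 229 228 225 225 221 162  92  57  60] [ 65  60  67  78  98 134 144 147 148 148 145 145 150 147 148 151]
(array([-0.0333, -0.0261, -0.0479]), -0.39) (array([-0.0406, -0.322 ,  0.0684]), 267.11)
```

```bash
python3 - <<'E'
from h import *
q=quat([.44,.552,.444,-.551]); y=np.degrees(np.arctan2(q[1,2],q[0,2])); print(y)
print(tool([.4264,.1160,.1085],y))
E
```

```text
-102.57956807639222
(array([-0.0441, -0.3218,  0.0684]), 267.19)
```

Request:
play_rows:
  plan:
    - [[1,-0.012,-0.005,0.005,-2],[1,-0.026,-0.02,0.01,-7],[1,-0.038,-0.045,0.018,-14],[1,-0.044,-0.075,0.025,-22],[1,-0.044,-0.11,0.032,-30],[1,-0.044,-0.145,0.038,-38],[1,-0.044,-0.18,0.045,-46],[1,-0.044,-0.215,0.051,-54],[1,-0.044,-0.245,0.056,-62],[1,-0.044,-0.275,0.061,-70],[1,-0.044,-0.3,0.065,-78],[1,-0.044,-0.315,0.067,-86]]

```text
clock: 23.05
position: [0.4263, 0.1114, 0.1093]
ee_rot: [-0.413, -0.574, -0.409, 0.577]
contact_force: [-0.3, 0.6, -0.7]
width: 0.0128
```

```bash
python3 - <<'E'
from h import *
print(tool([.4264,.1160,.0985],-102.58))
E
```

```text
(array([ 0.0108, -0.0014, -0.0045]), -6.29)
```

Request:
play_rows:
  plan:
    - [[1,0.004,-0.0007,-0.002,-3],[1,0.0108,-0.0014,-0.0045,-6.3],[1,0.0108,-0.0014,-0.0045,-6.3],[1,0.0108,-0.0014,-0.0045,-6.3]]

```text
clock: 23.45
position: [0.4266, 0.1162, 0.099]
ee_rot: [-0.444, -0.55, -0.44, 0.553]
contact_force: [0.3, -0.6, -1.5]
width: 0.0132
```

```bash
python3 - <<'E'
from h import *
im,d,c,s=shot('wrist','w18')
print(tool([.4264,.1160,.0985],-102.58),s['position'],tool([.4265,.1162,.0290],-102.58))
E
```

```text
(array([ 0.0006, -0.0003,  0.0001]), -0.02) [0.42657123 0.11619957 0.09902807] (array([ 0.0701, -0.0004, -0.0006]), -0.02)
```

View pics/w18.png

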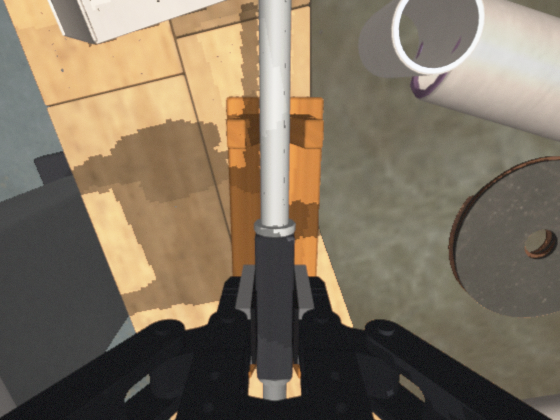

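Same picture as after the lift (grip's far end at about (275,230), prongs symmetric about the bar). Lower straight down.

Request:
play_rows:
  plan:
    - [[1,0.012,-0.0004,-0.0006,0],[1,0.028,-0.0004,-0.0006,0],[1,0.044,-0.0004,-0.0006,0],[1,0.056,-0.0004,-0.0006,0],[1,0.064,-0.0004,-0.0006,0],[1,0.068,-0.0004,-0.0006,0],[1,0.07,-0.0004,-0.0006,0],[1,0.07,-0.0004,-0.0006,0]]

```text
clock: 24.3
position: [0.4268, 0.1162, 0.0293]
ee_rot: [-0.444, -0.551, -0.44, 0.553]
contact_force: [-0.3, -0.9, -1.3]
width: 0.0128
```

```bash
python3 - <<'E'
from h import *
s=manip.get_state(); print(s['contact_force'],s['moment'],s['width'],s['position'],s['clock'])
E
```

```text
[-0.32058325 -0.91830025 -1.33253914] [ 0.01731696 -0.05232825 -0.03750237] 0.012790353272759687 [0.42681736 0.11618574 0.02933114] 24.3
```

Request:
play_rows:
  plan:
    - [[1,0.0008,0,0,0],[1,0.0012,0,0,0],[1,0.0012,0,0,0]]

```text
clock: 24.6
position: [0.4272, 0.1162, 0.0286]
ee_rot: [-0.444, -0.551, -0.44, 0.553]
contact_force: [-0.5, -1.1, 2.6]
width: 0.0129
```

Request:
play_rows:
  plan:
    - [[0.9,0,0,0,0],[0.8,0,0,0,0],[0.6,0,0,0,0],[0.4,0,0,0,0],[0.2,0,0,0,0],[0,0,0,0,0],[0,0,0,0,0],[0,0,0,0,0],[0,0,0,0,0]]

```text
clock: 25.5
position: [0.4272, 0.1162, 0.0286]
ee_rot: [-0.444, -0.551, -0.44, 0.553]
contact_force: [0.2, 0.5, 0.9]
width: 0.0854
```

Request:
play_rows:
  plan:
    - [[0,-0.015,0,0,0],[0,-0.035,0,0,0],[0,-0.06,0,0,0],[0,-0.085,0,0,0],[0,-0.11,0,0,0],[0,-0.11,0,0,0],[0,-0.11,0,0,0]]

```text
clock: 26.2
position: [0.427, 0.117, 0.1388]
ee_rot: [-0.445, -0.551, -0.44, 0.552]
contact_force: [-0.5, 0.8, 0.3]
width: 0.0855
```

```bash
python3 - <<'E'
from h import *
im,d,c,s=shot('wrist','w19'); W=cloud(c,d); print(s['position'],s['clock'])
for v in (45,95,145,195,245,295,345,370):
    row=W[v,255:300]; k=(row[:,2]>.04)&(row[:,2]<.062); L=np.where(k)[0]+255
    if len(L): print(v,L.min(),L.max(),np.round(np.nanmax(row[k][:,2]),4))
shot('top','t19'); shot('scene','s19')
im2,d2,c2=load('t19')
Wt=cloud(c2,d2)[175:200,385:430].reshape(-1,3); k=Wt[(Wt[:,2]>.115)&(Wt[:,2]<.145)&(abs(Wt[:,1]+.267)<.025)]; print(len(k),np.median(k[:,2]))
crop('s19',270,110,345,170,10,'s19c'); crop('t19',340,130,480,240,5,'t19c')
E
```

```text
[0.42698817 0.11697916 0.138799  ] 26.2
45 267 283 0.0522
95 267 282 0.0523
145 267 282 0.0525
195 264 285 0.0545
245 265 284 0.0551
295 268 281 0.0523
345 268 280 0.0522
370 268 280 0.052
94 0.1377372436086332
```

View pics/w19.png

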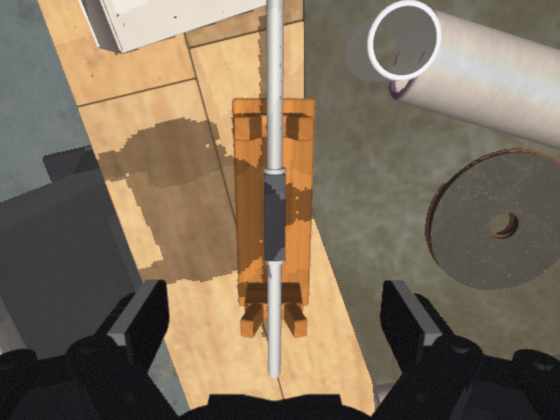

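View pics/s19c.png

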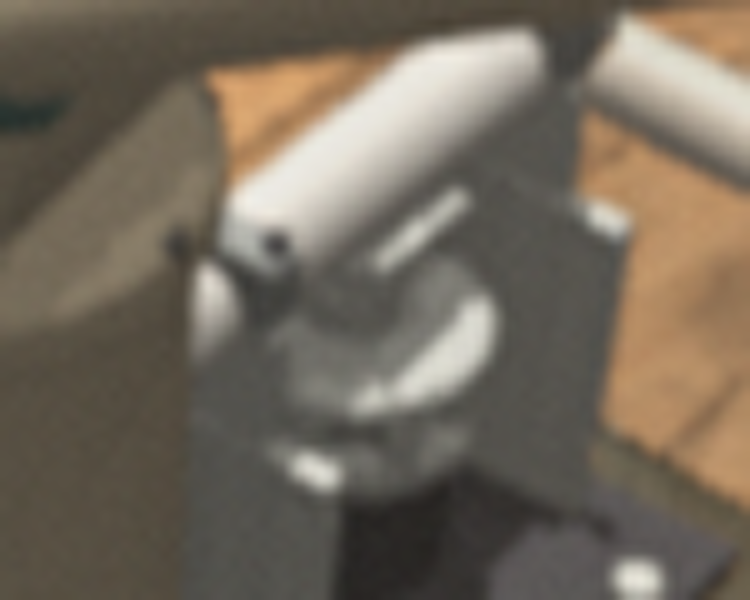

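```bash
python3 -c "
from rig import manip
print(manip.sign_off())"
```

```text
the job is handed in; nothing more can be done
None
```

The job is handed in at about 26 s of the 72 s limit. The saddle is up against the tube, and the bar is back in its rest.

- **Turning:** I took the bar by its grip and turned the collar with it in two sockets. The first stroke was about 85° and the second ran until the collar stopped. The gripper itself never touched the collar.
- **Stop check:** At the end of the second stroke the push rose from about 3 N to 8 N. The saddle had risen 9 mm in total and went no higher. The saddle height was unchanged, within about 0.3 mm, after I drew the bar out and again at the end.
- **Bar in the rest:** The last wrist view shows the bar in both notches. Its top reads 52 mm along its whole length, so its centre line is at 47 mm as at the start. The gripper is open and about 110 mm higher than where it let go.
- **Disagreements:**
  - The top camera's depth reads about 3 mm too high on the tube. It showed the saddle at 137.7 mm against the stated 133 mm, so I judged contact by the stop rather than by height.
  - While turning freely I measured 3 N of push, more than the stated collar friction would explain. I did not find out why.
  - The top camera and the wrist camera differed by about 3 mm on the collar's axis. I used the wrist value.

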